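Dose the beaker at the leaning pump bottle and put it on the scale

ROBOT

A 6-joint arm with a two-finger parallel gripper is mounted at the origin on a cart in front of the work surface, level with it; the furniture and walls round the work are solid. World frame = base frame: x ahead of the robot, y to its left, z up, the work surface at z = 0. Lengths are in m, angles in rad, forces in N, time in s.
With the tool pointing down it reaches from about 0.275 to 0.975 m from the base axis. Payload 8.4 kg.
Tool frame: the origin (TCP) lies midway between the tips of the shut fingers; the grasp point (between the pads) lies 19 mm behind it; x points along the fingers, y is the direction in which the jaws open and shut, and the axes are right-handed (so a half turn about x gives the same grasp; the last joint's range is limited). The gripper opens to 92 mm and grips with 3 to 60 N. Pads are 20 mm wide; open, the fingers measure 128 mm over their backs; the gripper's body (75 mm by 189 mm) begins 69 mm behind the grasp point.
Start: joints at [-1.309, 0.353, 1.633, -0, 1.155, -0.002], TCP at [0.163, -0.603, 0.215] pointing down, gripper open.
Joint ranges: [-2.63, 2.63], [-0.92, 2.1], [0.06, 2.66], [-1.3, 4.44], [0, 2.69], [-3.02, 3.02]. Speed limits (rad/s): [2.22, 2.22, 2.79, 3.14, 3.14, 3.14].

INTERFACE

Orientations are given as a unit quaternion [w, x, y, z].
In Python, from bench import read_state, get_image, sign_off gives the robot as it stands.
- The arm moves only by the tool arm_command, never from a script. Its argument "plan" is a list that holds one entry, the list of rows, each a list of 6 numbers: the shift along the tool's x, y, z in mm, then the turn, a rotation vector about the tool's x, y, z in rad. In form: [[[tx, ty, tz, wx, wy, wz], ...]]. A call has 1 to 5 rows; each row is the pose to reach, as a shift and turn from the pose commanded when the call began, along the tool's axes at that moment; what a row does not reach only later rows make up. A row lasts 1/12 s, in which the tool goes at most 41.7 mm and 7.16 degrees, less where a joint would pass 70% of its speed; a pose out of reach is approached as far as the arm can. A call with a gripper value outside its range is refused whole. "hand" is the opening, from 0 (shut) to 1 (fully open), set as the call begins (left out, the last holds). The fingers move at their own pace and stop on an object; "squeeze" is the grip in N (left out, the last holds). Time passes only in rows, so rows that repeat a pose let the fingers close. It gives the time, the measured TCP pose, the force and the opening at its end, in the units of the state.
- read_state(): the state, without advancing time (a new reading comes with each control period).
- get_image(name): name is "scene" or "top" or "wrist"; returns a dict with "color" (384x512x3 uint8, blue, green, red), "fx", "fy", "cx", "cy" (pixels), "rvec" (rotation vector, rad) and "tvec" (3), from world to camera coordinates, as OpenCV has them; the wrist camera has in their place "hand_eye" (4x4, takes a point from camera to tool coordinates, whose origin is the TCP and whose axes are the tool frame's). Camera axes: x right, y down, z forward; pixel columns grow to the right and rows downward; lengths in m; the calibration is good to about 2 mm. A picture is of the moment at which its call begins: read the wrist's pose just before it. There is no depth.
- sign_off(): hands the job in, once; it reports no verdict.
The state is a dict: "clock": time; "q": joint angles; "qvel": joint speeds; "tau": joint torques, N m; "eef_pos": TCP position; "tool_rot": TCP orientation; "contact_force": force on the tool from outside, world axes, zero at the start; "moment": the same for the moment, N m; "grip_width": finger opening in m.
Only numpy, scipy, OpenCV 4.12 (cv2) and the standard library are available. Lean on these libraries where they do the work, as an engineer would, in place of code of your own. Each camera call takes 0.05 s, during which the arm holds its last target.

TASK

Stand the small beaker under the spout of the leaning pump bottle and let go of it, then press the pump head all the way down and let it spring back up. Afterwards move the beaker onto the middle of the weighing scale's pan, upright and let go. Set the beaker down rather than dropping or tipping it, do not ram the pump, and leave the other glassware where it is.

Things in the scene. Friction and masses are not known exactly. Their poses are not given: they have to be found in the camera images.
- small_beaker: clear, round, open beaker, loose, 58 mm tall, body 44 mm across, rim 48 mm across, 35 to 70 g; origin at the centre of its underside, z up through the mouth. (A bigger beaker, 70 mm tall, far back on the table is not meant.)
- pump_stand: fixed metal stand; its white round bottle leans 35 degrees from vertical toward the stand's -x (roughly toward the robot). Origin at table height below the spout, z up. Base plate 5 mm thick, x -45 to 190, y -55 to 55 mm; posts begin 85 mm in +x, the trough overhangs to 58 mm. The outlet, 150 mm up, blocks an upright gripper over the beaker: bring it in from -x, hand tilted 35 to 45 degrees.
- drip_point (a point): point on the top of the stand's base plate straight below the spout's outlet (5 mm above the table); the beaker's underside centre belongs here
- spout_outlet (a point): open end of the spout, which moves with the pump head; at rest it lies within 6 mm of straight above drip_point, about 150 mm above the table
- pump_top (a point): centre of the flat round top of the white pump head, 27 mm across, about 215 mm above the table; z axis points out of the top along the bottle's axis, 35 degrees from vertical. It moves with the head; press along -z. The spout leaves the head sideways toward the stand's -x and downward, beside and below the top. Nothing stands above the top along its axis.
- pump_head (a joint): travel of the pump head along the bottle's axis in m: 0 = up (rest), 0.016 = all the way down against a rigid stop (come onto the stop slowly). A spring pushes it back up: about 2 N at the start of the travel, 7.5 N at the bottom.
- scale: fixed grey weighing scale, 150 mm (x) by 120 mm (y), 38 mm tall with its pan; origin at the centre of its underside, z up, small display on the -x side
- pan (a point): centre of the top of the scale's round flat steel pan, 108 mm across, 38 mm above the table, 18 mm in +x from the scale's centre
- vial: bystander: amber glass vial with black cap, 38 mm across, 99 mm tall, loose; origin at the centre of its underside
- petri: bystander: closed petri dish, 72 mm across, 15 mm tall, loose; origin at the centre of its underside
- stoppered_tube: bystander: slim clear bottle with a stopper cap, 28 mm across, 119 mm tall, loose; origin at the centre of its underside

How it is judged:
By the outcome, as a careful person would: the job done as asked, in the order asked, and still so for the second after the job is handed in, with the robot touching nothing.
It also fails if it takes over 61 s, if anything falls off the work surface, if the arm or the gripper's body presses on something with over 40 N, if the wrist force passes 120 N, or if a joint passes its speed limit or range.

## Working session

There is one attempt and no reset: what is moved stays moved. The work goes in short steps, Python scripts to look and compute and a tool call to move; the robot and the scene stay as the last step left them, time stands still between calls to the robot, and variables do not carry over. Pictures are saved under pics/ and viewed, and the job is handed in when it is done.

Besides the shell and the picture viewer there is one more tool, called after ">>>" in YAML: its name, and indented under it one key for each argument. arm_command: Moves the arm, as the interface text tells. Its arguments: {"type":"object","properties":{"plan":{"type":"array"},"hand":{"type":"number"},"squeeze":{"type":"number"}},"required":["plan"]}

```bash
ls; mkdir -p pics
python3 - <<'E'
from bench import read_state, get_image
import cv2
print(read_state())
for n in ["scene","top","wrist"]:
    d=get_image(n)
    cv2.imwrite(f"pics/{n}0.png",d["color"])
    print(n,{k:v for k,v in d.items() if k!="color"})
E
```

```text
pics
{'clock': 0.0, 'q': array([-1.30939382e+00,  3.53683869e-01,  1.63411415e+00,  1.84410217e-05,
        1.15521911e+00, -2.44294085e-03]), 'qvel': array([-9.19161211e-04,  2.68017251e-05, -1.59574943e-03, -2.63297662e-04,
       -3.00322171e-04, -9.62168300e-04]), 'tau': array([ 1.41943994e-03, -5.93839002e+01, -3.34223557e+01,  6.99871033e-02,
        2.34801730e-02, -1.18828348e-04]), 'eef_pos': array([ 0.16284832, -0.60289684,  0.21384995]), 'tool_rot': array([-0.09251029, -0.70090365, -0.09351066,  0.70102188]), 'contact_force': array([ 0.15164311,  0.50002654, -0.09847712]), 'moment': array([-0.05822208,  0.0029668 ,  0.02074484]), 'grip_width': 0.09197438034307674}
scene {'fx': 353.51441021062783, 'fy': 353.51441021062783, 'cx': 252.79343784683667, 'cy': 191.0134596324503, 'rvec': array([ 0.30715664,  2.78321716, -1.17460447]), 'tvec': array([0.53110043, 0.02520533, 1.2393326 ])}
top {'fx': 495.30466292567854, 'fy': 495.30466292567854, 'cx': 251.3404985753311, 'cy': 183.6278246673479, 'rvec': array([ 2.11682017, -2.10807271,  0.21416973]), 'tvec': array([-0.01400918,  0.57898298,  1.4464622 ])}
wrist {'fx': 317.16260385565243, 'fy': 317.16260385565243, 'cx': 261.22055879530984, 'cy': 191.56393665818885, 'hand_eye': array([[ 1.33166314e-04, -2.80367783e-01,  9.59892644e-01,
        -1.70219037e-01],
       [ 9.99998837e-01,  1.49542227e-03,  2.98056318e-04,
         6.88397609e-08],
       [-1.51901022e-03,  9.59891488e-01,  2.80367657e-01,
        -7.85880190e-02],
       [ 0.00000000e+00,  0.00000000e+00,  0.00000000e+00,
         1.00000000e+00]])}
```

View pics/scene0.png

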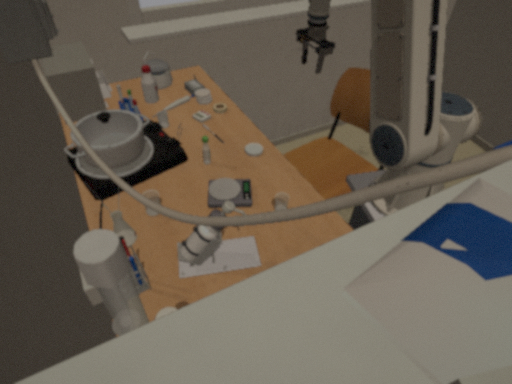

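View pics/top0.png

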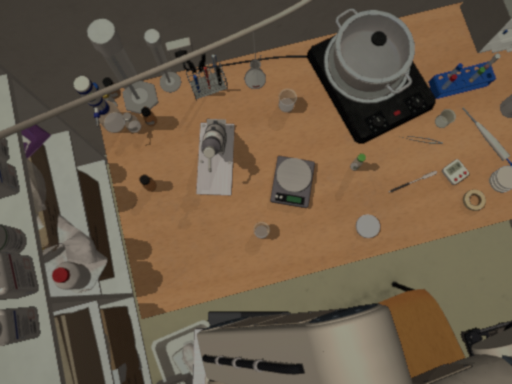

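View pics/wrist0.png

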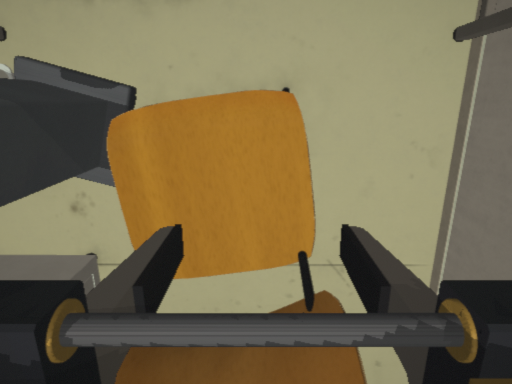

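The top view shows the small beaker near (262,231), pump stand near (215,150), scale near (293,180) with its display at (290,198), petri at (368,226), green-capped tube at (360,160) and vial at (147,182).

```bash
cat > h.py <<'E'
import numpy as np, cv2
from bench import read_state,get_image,sign_off
from scipy.spatial.transform import Rotation as R
def tool():
    s=read_state(); q=s['tool_rot']; T=np.eye(4); T[:3,:3]=R.from_quat([q[1],q[2],q[3],q[0]]).as_matrix(); T[:3,3]=s['eef_pos']; return T
def cam(name):
    """returns img, K, Twc (camera->world)"""
    T0=tool() if name=="wrist" else None
    d=get_image(name); K=np.array([[d['fx'],0,d['cx']],[0,d['fy'],d['cy']],[0,0,1]])
    if name=="wrist": Twc=T0@d['hand_eye']
    else:
        Tc=np.eye(4); Tc[:3,:3]=cv2.Rodrigues(d['rvec'])[0]; Tc[:3,3]=d['tvec']; Twc=np.linalg.inv(Tc)
    return d['color'],K,Twc
def ray(K,T,uv):
    d=T[:3,:3]@np.linalg.inv(K)@np.array([uv[0],uv[1],1.]); return T[:3,3],d/np.linalg.norm(d)
def onz(K,T,uv,z):
    o,d=ray(K,T,uv); return o+d*(z-o[2])/d[2]
def proj(K,T,p):
    p=np.atleast_2d(p); Ti=np.linalg.inv(T); c=p@Ti[:3,:3].T+Ti[:3,3]; u=c@K.T; return u[:,:2]/u[:,2:]
def crop(img,x0,y0,x1,y1,f,fn):
    cv2.imwrite(fn,cv2.resize(img[y0:y1,x0:x1],None,fx=f,fy=f,interpolation=cv2.INTER_CUBIC))
E
python3 - <<'E'
from h import *
img,K,T=cam("top"); np.savez("top.npz",K=K,T=T); print(T[:3,3])
crop(img,120,100,390,260,2.9,"pics/top1.png")
for n,uv,z in [("beaker",(262,231),.03),("pumpbase",(215,160),.005),("pan",(293,175),.038),("petri",(368,226),.015),("tube",(360,160),.1),("vial",(147,182),.1),("big",(288,100),.07)]:
    print(n,onz(K,T,uv,z).round(3))
img,K,T=cam("scene"); np.savez("scene.npz",K=K,T=T);print(T[:3,3])
crop(img,100,100,340,290,3.2,"pics/scene1.png")
E
```

```text
[ 0.27295167 -0.0161741   1.53391859]
beaker [ 0.438 -0.045  0.03 ]
pumpbase [0.667 0.105 0.005]
pan [ 0.611 -0.14   0.038]
petri [ 0.457 -0.371  0.015]
tube [ 0.644 -0.336  0.1  ]
vial [0.574 0.297 0.1  ]
big [ 0.844 -0.125  0.07 ]
[0.72957459 0.72633319 0.87109661]
```

View pics/top1.png

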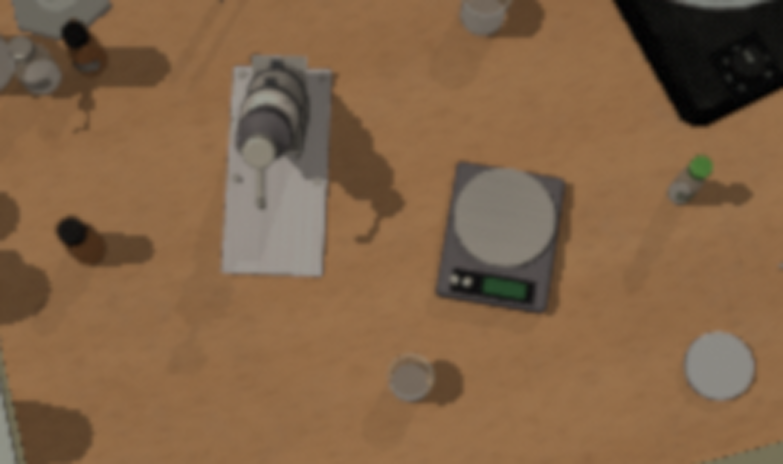

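View pics/scene1.png

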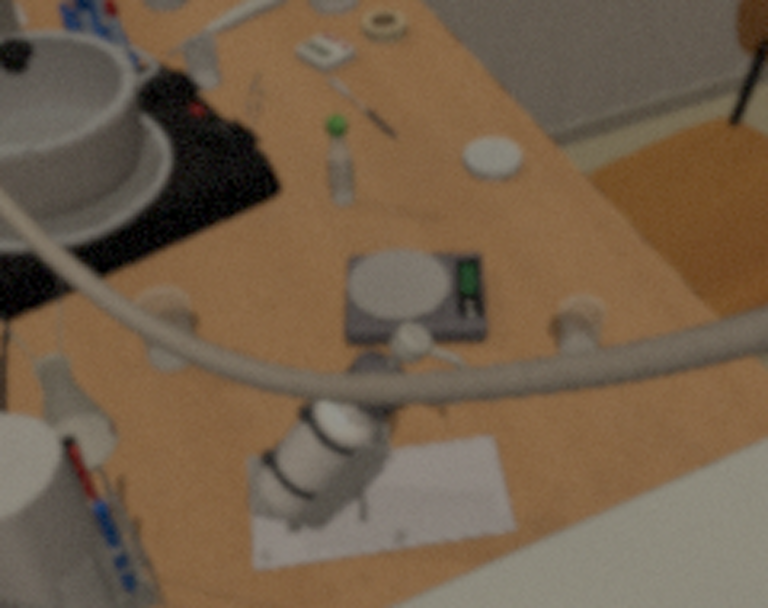

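Run:
```python
from h import *
from scipy.optimize import least_squares
t=np.load("top.npz");s=np.load("scene.npz")
ct=lambda p:(120+np.array(p)/2.9+ -0.33); tp=lambda x,y:(120+(x+.5)/2.9-.5,100+(y+.5)/2.9-.5); sp=lambda x,y:(100+(x+.5)/3.2-.5,100+(y+.5)/3.2-.5)
# plate corners order: (-45,55)?, stand x away from robot ; y left
mod=np.array([[-45,55],[-45,-55],[190,-55],[190,55]])/1000.
pt=np.array([tp(222,272),tp(322,275),tp(331,69),tp(234,66)])
ps=np.array([sp(515,527),sp(492,437)])
P=np.array([onz(t['K'],t['T'],p,.005) for p in pt]);print(P.round(4))
print(np.array([onz(s['K'],s['T'],p,.005) for p in ps]).round(4))
def w(v,m):
    c,s_=np.cos(v[2]),np.sin(v[2]); return m@np.array([[c,s_],[-s_,c]])+v[:2]
r=least_squares(lambda v:(w(v,mod)-P[:,:2]).ravel(),[.63,.1,0]);print("stand",r.x.round(4),np.degrees(r.x[2]),(w(r.x,mod)-P[:,:2]).round(4))
print("outlet top@150",onz(t['K'],t['T'],tp(261,204),.150))
o,d=ray(t['K'],t['T'],tp(258,152));print("pumptop@215",onz(t['K'],t['T'],tp(258,152),.215),"scene",onz(s['K'],s['T'],sp(411,341),.215))
print("outlet scene",onz(s['K'],s['T'],sp(464,362),.15))
print("pan top",onz(t['K'],t['T'],tp(504,217),.038),"scene",onz(s['K'],s['T'],sp(399,283),.038))
sc=np.array([onz(t['K'],t['T'],tp(*p),z) for p,z in [((458,163),.03),((565,180),.03),((547,311),.03),((436,296),.03)]]);print("scale",sc.round(4))
print("beaker rim? ",onz(t['K'],t['T'],tp(412,372),.058),onz(t['K'],t['T'],tp(411,381),0.0), "scene rim",onz(s['K'],s['T'],sp(579,307),.058))
```

```text
[[0.5581 0.1615 0.005 ]
 [0.5552 0.0532 0.005 ]
 [0.7889 0.0461 0.005 ]
 [0.792  0.1544 0.005 ]]
[[0.5596 0.162  0.005 ]
 [0.5565 0.0567 0.005 ]]
stand [ 0.6011  0.106  -0.0297] -1.7044142555905433 [[-0.0004  0.0008]
 [-0.0008 -0.0008]
 [ 0.0005 -0.0008]
 [ 0.0007  0.0009]]
outlet top@150 [0.59967359 0.10789307 0.15      ]
pumptop@215 [0.63508551 0.10600808 0.215     ] scene [0.63954018 0.11092611 0.215     ]
outlet scene [0.59046459 0.08394752 0.15      ]
pan top [ 0.61285942 -0.14183158  0.038     ] scene [ 0.61273115 -0.14141463  0.038     ]
scale [[ 0.6744 -0.0935  0.03  ]
 [ 0.6559 -0.2088  0.03  ]
 [ 0.5128 -0.1867  0.03  ]
 [ 0.5284 -0.0692  0.03  ]]
beaker rim?  [ 0.4442192  -0.04327224  0.058     ] [ 0.44129484 -0.04326876  0.        ] scene rim [ 0.44204163 -0.04758844  0.058     ]
```

Run:
```python
from h import *
t=np.load("top.npz");s=np.load("scene.npz")
a=tool();print(a.round(3))
# top cable pts and scene cable polyline
tc=[(310,0),(250,35),(200,60),(150,83),(100,103),(50,120),(5,133)]
sc=np.array([(35,60),(60,100),(90,140),(125,175),(160,203),(200,217),(250,220),(300,213),(350,203),(400,190),(450,173),(510,152)],float)
from numpy import interp
xs=np.arange(35,510,1.); ys=np.interp(xs,sc[:,0],sc[:,1])
rays=[ray(s['K'],s['T'],(x,y)) for x,y in zip(xs,ys)]
for p in tc:
    o,d=ray(t['K'],t['T'],p)
    best=[]
    for (o2,d2),x in zip(rays,xs):
        n=np.cross(d,d2); dist=abs(np.dot(o2-o,n))/np.linalg.norm(n)
        A=np.stack([d,-d2],1); l=np.linalg.lstsq(A,o2-o,rcond=None)[0]
        if l.min()>0: best.append((dist,x,(o+d*l[0]).round(2)))
    best.sort(key=lambda b:b[0]); print(p,[(round(b[0],3),b[1],b[2]) for b in best[:3]])
```

```text
[[-0.     0.261 -0.965  0.163]
 [ 0.001 -0.965 -0.261 -0.603]
 [-1.    -0.001  0.     0.214]
 [ 0.     0.     0.     1.   ]]
(310, 0) [(np.float64(0.001), np.float64(70.0), array([ 1.01, -0.16,  0.37])), (np.float64(0.002), np.float64(69.0), array([ 1.  , -0.16,  0.37])), (np.float64(0.004), np.float64(71.0), array([ 1.01, -0.16,  0.36]))]
(250, 35) [(np.float64(0.001), np.float64(103.0), array([ 0.92, -0.01,  0.34])), (np.float64(0.002), np.float64(102.0), array([ 0.92, -0.01,  0.34])), (np.float64(0.003), np.float64(104.0), array([ 0.92, -0.01,  0.34]))]
(200, 60) [(np.float64(0.001), np.float64(134.0), array([0.84, 0.12, 0.35])), (np.float64(0.002), np.float64(133.0), array([0.84, 0.12, 0.35])), (np.float64(0.003), np.float64(135.0), array([0.85, 0.12, 0.35]))]
(150, 83) [(np.float64(0.0), np.float64(171.0), array([0.77, 0.24, 0.38])), (np.float64(0.002), np.float64(172.0), array([0.77, 0.24, 0.38])), (np.float64(0.002), np.float64(170.0), array([0.77, 0.24, 0.38]))]
(100, 103) [(np.float64(0.001), np.float64(217.0), array([0.69, 0.34, 0.44])), (np.float64(0.001), np.float64(218.0), array([0.69, 0.34, 0.44])), (np.float64(0.002), np.float64(216.0), array([0.69, 0.34, 0.44]))]
(50, 120) [(np.float64(0.0), np.float64(274.0), array([0.62, 0.42, 0.51])), (np.float64(0.001), np.float64(273.0), array([0.62, 0.42, 0.51])), (np.float64(0.002), np.float64(275.0), array([0.62, 0.42, 0.51]))]
(5, 133) [(np.float64(0.0), np.float64(335.0), array([0.57, 0.48, 0.58])), (np.float64(0.001), np.float64(336.0), array([0.57, 0.48, 0.58])), (np.float64(0.001), np.float64(334.0), array([0.57, 0.48, 0.58]))]
```

```bash
cat >> h.py <<'E'
def ori(theta,yaw=0.):
    """tool x tilted theta deg from down toward heading yaw(deg); tool y = left of heading"""
    th=np.radians(theta); x=np.array([np.sin(th),0,-np.cos(th)]); y=np.array([0,1.,0]); z=np.cross(x,y)
    return R.from_euler('z',yaw,degrees=True).as_matrix()@np.stack([x,y,z],1)
def pose(p,Rm,grasp=False):
    T=np.eye(4);T[:3,:3]=Rm;T[:3,3]=np.array(p)+(0.019*Rm[:,0] if grasp else 0);return T
def plan(targets,mm=30.,deg=6.,T=None,nr=(1,3)):
    """print calls going through the targets, from measured pose"""
    T=tool() if T is None else T
    for tg in targets:
        while True:
            D=np.linalg.inv(T)@tg; d=np.linalg.norm(D[:3,3])*1e3; rv=R.from_matrix(D[:3,:3]).as_rotvec(); a=np.degrees(np.linalg.norm(rv))
            n=max(1,int(np.ceil(max(d/mm,a/deg)-1e-6))); k=min(n,5)
            rows=[[round(float(v),nr[0]) for v in D[:3,3]*1e3*i/n]+[round(float(v),nr[1]) for v in rv*i/n] for i in range(1,k+1)]
            print(rows)
            l=np.array(rows[-1]); S=np.eye(4);S[:3,3]=l[:3]/1e3;S[:3,:3]=R.from_rotvec(l[3:]).as_matrix();T=T@S
            if n<=5: break
        print(" -> at",T[:3,3].round(4))
    return T
E
python3 - <<'E'
from h import *
a=tool()
yaw0=np.degrees(np.arctan2(a[1,1],a[0,1]));print(yaw0)
# step 1: toward (0.34,-0.3,0.25) yaw y-axis to azimuth -0; then (0.38,-0.06,0.25)
m=pose([.30,-.32,.25],ori(0,-85+0))
m2=pose([.40,-.07,.22],ori(15,0))
T=plan([m],mm=38,deg=6.9,nr=(0,2)); plan([m2],mm=38,deg=6.9,T=T,nr=(0,2))
E
```

```text
-74.88619575003541
[[-3.0, -20.0, -17.0, -0.12, -0.0, 0.0], [-6.0, -40.0, -34.0, -0.23, -0.0, 0.0], [-9.0, -59.0, -52.0, -0.35, -0.0, 0.0], [-12.0, -79.0, -69.0, -0.46, -0.0, 0.0], [-15.0, -99.0, -86.0, -0.58, -0.0, 0.0]]
[[-3.0, -7.0, -25.0, -0.12, -0.0, 0.0], [-6.0, -14.0, -50.0, -0.23, -0.0, 0.0], [-9.0, -21.0, -76.0, -0.35, -0.0, 0.0], [-12.0, -29.0, -101.0, -0.47, -0.0, 0.0], [-15.0, -36.0, -126.0, -0.58, -0.0, 0.0]]
[[-3.0, 8.0, -25.0, -0.12, -0.0, 0.0], [-6.0, 16.0, -50.0, -0.23, -0.0, 0.0]]
 -> at [ 0.3001 -0.32    0.2504]
[[2.0, 9.0, -19.0, -0.11, -0.02, 0.01], [5.0, 19.0, -37.0, -0.23, -0.03, 0.03], [7.0, 28.0, -56.0, -0.34, -0.05, 0.04], [9.0, 37.0, -74.0, -0.45, -0.07, 0.06], [12.0, 46.0, -93.0, -0.57, -0.08, 0.07]]
[[2.0, 18.0, -11.0, -0.11, -0.02, 0.02], [4.0, 35.0, -22.0, -0.23, -0.03, 0.03], [6.0, 53.0, -32.0, -0.34, -0.05, 0.05], [8.0, 71.0, -43.0, -0.45, -0.07, 0.06], [10.0, 88.0, -54.0, -0.57, -0.08, 0.08]]
[[3.0, 21.0, 0.0, -0.11, -0.02, 0.01], [7.0, 41.0, 1.0, -0.23, -0.04, 0.03], [10.0, 62.0, 1.0, -0.34, -0.05, 0.04]]
 -> at [ 0.3998 -0.0699  0.2201]
```

>>> arm_command:
  plan:
    - [[-3,-20,-17,-0.12,0,0],[-6,-40,-34,-0.23,0,0],[-9,-59,-52,-0.35,0,0],[-12,-79,-69,-0.46,0,0],[-15,-99,-86,-0.58,0,0]]
  hand: 1
  squeeze: 10

```text
clock: 0.67
eef_pos: [0.2205, -0.4842, 0.2296]
tool_rot: [0.291, 0.644, 0.291, -0.644]
contact_force: [1.1, 0.3, 0.8]
grip_width: 0.0918
```

>>> arm_command:
  plan:
    - [[-3,-7,-25,-0.12,0,0],[-6,-14,-50,-0.23,0,0],[-9,-21,-76,-0.35,0,0],[-12,-29,-101,-0.47,0,0],[-15,-36,-126,-0.58,0,0]]

```text
clock: 1.08
eef_pos: [0.2772, -0.366, 0.2447]
tool_rot: [0.464, 0.534, 0.463, -0.534]
contact_force: [1.4, 0.1, 0.4]
grip_width: 0.0923
```

>>> arm_command:
  plan:
    - [[-3,8,-25,-0.12,0,0],[-6,16,-50,-0.23,0,0]]

```text
clock: 1.25
eef_pos: [0.3005, -0.319, 0.2508]
tool_rot: [0.522, 0.477, 0.522, -0.477]
contact_force: [0.2, 0.4, -0.1]
grip_width: 0.0918
```

>>> arm_command:
  plan:
    - [[2,9,-19,-0.11,-0.02,0.01],[5,19,-37,-0.23,-0.03,0.03],[7,28,-56,-0.34,-0.05,0.04],[9,37,-74,-0.45,-0.07,0.06],[12,46,-93,-0.57,-0.08,0.07]]

```text
clock: 1.67
eef_pos: [0.3384, -0.2226, 0.2386]
tool_rot: [0.672, 0.31, 0.596, -0.312]
contact_force: [-0.7, -0.1, -0.4]
grip_width: 0.0918
```

>>> arm_command:
  plan:
    - [[2,18,-11,-0.11,-0.02,0.02],[4,35,-22,-0.23,-0.03,0.03],[6,53,-32,-0.34,-0.05,0.05],[8,71,-43,-0.45,-0.07,0.06],[10,88,-54,-0.57,-0.08,0.08]]

```text
clock: 2.08
eef_pos: [0.3764, -0.1266, 0.2273]
tool_rot: [0.766, 0.119, 0.62, -0.117]
contact_force: [0.1, 1.0, -0.9]
grip_width: 0.092
```

>>> arm_command:
  plan:
    - [[3,21,0,-0.11,-0.02,0.01],[7,41,1,-0.23,-0.04,0.03],[10,62,1,-0.34,-0.05,0.04]]

```text
clock: 2.33
eef_pos: [0.3998, -0.0691, 0.22]
tool_rot: [0.793, -0.003, 0.609, 0.002]
contact_force: [0.5, 0.2, -0.4]
grip_width: 0.0917
```

Run:
```python
from h import *
print(read_state()['q'].round(3))
img,K,T=cam("wrist"); np.savez("w1.npz",K=K,T=T,img=img)
print(T.round(3))
cv2.imwrite("pics/w1.png",img)
b=np.array([.442,-.045,0]);a=np.linspace(0,2*np.pi,24)
print(proj(K,T,[b,b+[0,0,.058]]))
```

```text
[-0.226 -0.162  2.23   0.08   0.821 -1.851]
[[-0.008  0.856  0.517  0.279]
 [ 1.     0.008  0.003 -0.07 ]
 [-0.001  0.517 -0.856  0.364]
 [ 0.     0.     0.     1.   ]]
[[280.39414302 152.60805263]
 [283.07543203 174.49555097]]
```

View pics/w1.png

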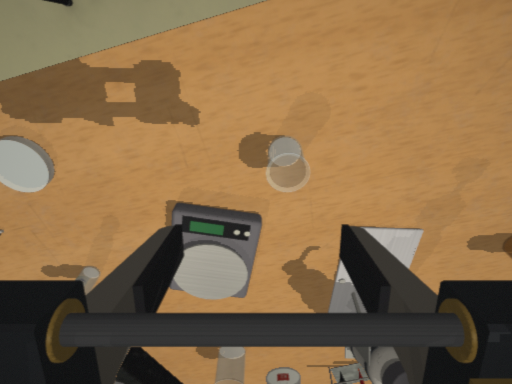

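Run:
```python
from h import *
w=np.load("w1.npz");K,T,img=w['K'],w['T'],w['img']
crop(img,230,110,350,210,6,"pics/w1c.png")
print(onz(K,T,(285,151),0),onz(K,T,(288.5,172),.058))
th=np.radians(40)
```

```text
[ 0.43977089 -0.03935185  0.        ] [ 0.43887664 -0.03923821  0.058     ]
```

View pics/w1c.png

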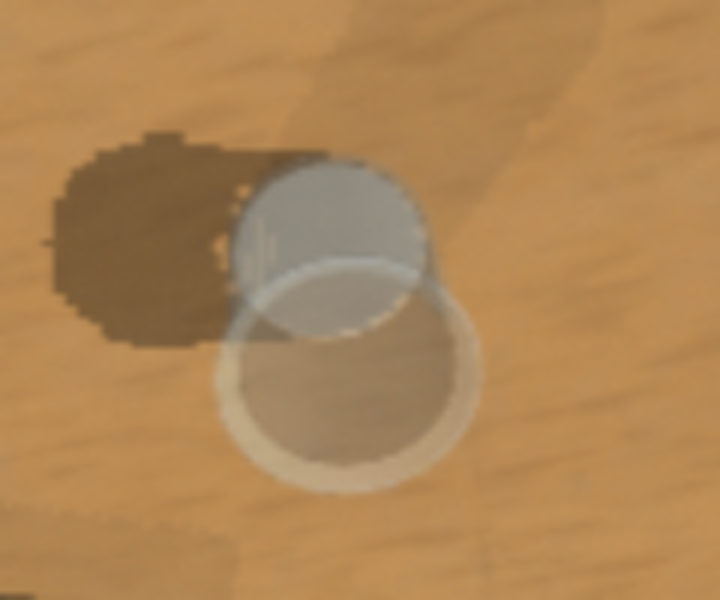

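Run:
```python
from h import *
w=np.load("w1.npz");print(onz(w['K'],w['T'],(212.5,270.5),.038))
Ro=ori(40,0); g=np.array([.440,-.040,.033])
plan([pose(g-0.095*Ro[:,0],Ro,True)],mm=30,deg=6,nr=(0,2))
```

```text
[ 0.60722297 -0.13643324  0.038     ]
[[24.0, 6.0, -8.0, 0.0, -0.09, -0.0], [49.0, 11.0, -17.0, 0.01, -0.18, -0.0], [73.0, 17.0, -25.0, 0.01, -0.26, -0.0], [98.0, 22.0, -33.0, 0.01, -0.35, -0.0], [122.0, 28.0, -42.0, 0.01, -0.44, -0.01]]
 -> at [ 0.3907 -0.0395  0.091 ]
```

>>> arm_command:
  plan:
    - [[24,6,-8,0,-0.09,0],[49,11,-17,0,-0.18,0],[73,16,-25,0,-0.26,0],[98,21,-33,0.01,-0.35,0],[122,27,-42,0.01,-0.44,-0.01]]

```text
clock: 2.8
eef_pos: [0.4012, -0.033, 0.145]
tool_rot: [0.877, 0.01, 0.48, 0.019]
contact_force: [1.3, 0.7, 0.1]
grip_width: 0.0918
```

Run:
```python
from h import *
print(tool().round(3),read_state()['q'].round(3))
img,K,T=cam("wrist"); np.savez("w2.npz",K=K,T=T,img=img)
cv2.imwrite("pics/w2.png",img)
for b in [(.4395,-.0395),(.4435,-.0435)]: print(proj(K,T,[[*b,0],[*b,.058]]))
```

```text
[[ 0.538 -0.024  0.842  0.401]
 [ 0.042  0.999  0.001 -0.033]
 [-0.842  0.035  0.539  0.145]
 [ 0.     0.     0.     1.   ]] [-0.235 -0.12   2.543  0.783  0.239 -2.541]
[[248.19204606 135.07206671]
 [248.74773142 178.1193712 ]]
[[244.1529692  138.29621024]
 [244.14189178 181.34588129]]
```

View pics/w2.png

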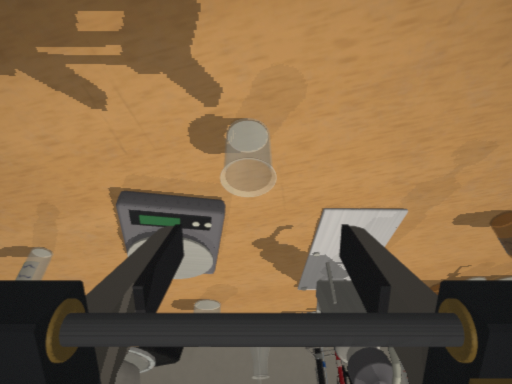

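```bash
cat > kin.py <<'E'
import numpy as np
from scipy.spatial.transform import Rotation as R
from scipy.optimize import least_squares
D=[([-1.30939382,.353683869,1.63411415,1.8e-5,1.15521911,-.00244],[.16284832,-.60289684,.21384995],[-0.09251029,-0.70090365,-0.09351066,0.70102188]),]
def Rz(a): return R.from_euler('z',a).as_matrix()
def Ry(a): return R.from_euler('y',a).as_matrix()
# p: z0,r0,L2,L3x(along forearm dir),L3o(offset),Lt
def fk(q,p):
    z0,r0,L2,ph2,L3,off,ph3,Lt=p
    M=Rz(q[0]); x=np.array([0,0,z0])+M@[r0,0,0]
    # link2 pointing up at q2=ph2, rotating about +y
    M2=M@Ry(q[1]-ph2); x=x+M2@[0,0,L2]
    M3=M@Ry(q[1]+q[2]-ph3)   # local z = forearm dir, local x offset
    x=x+M3@[off,0,L3]
    M4=M3@Rz(s4*q[3]); M5=M4@Ry(q[4]+ph5); M6=M5@Rz(s6*q[5])
    return x+M6@[0,0,Lt],M6
s4=s6=1;ph5=0
E
python3 - <<'E'
from h import *
s=read_state();print([s[k].tolist() for k in('q','eef_pos','tool_rot')])
E
```

```text
[[-0.23382249932173246, -0.12070243371858234, 2.5455520044631603, 0.8024448423362986, 0.23683211150426267, -2.5568101499705627], [0.4011172007497684, -0.03166619116929399, 0.14495816448672771], [0.87762926585191, 0.01123934573284996, 0.4788194417349188, 0.019300027056858706]]
```

```bash
cat >> kin.py <<'E'
D+=[([-0.226,-0.162,2.23,0.08,0.821,-1.851],[.3998,-.0691,.22],[0.793,-0.003,0.609,0.002]),
([-0.23382249932173246, -0.12070243371858234, 2.5455520044631603, 0.8024448423362986, 0.23683211150426267, -2.5568101499705627], [0.4011172007497684, -0.03166619116929399, 0.14495816448672771], [0.87762926585191, 0.01123934573284996, 0.4788194417349188, 0.019300027056858706])]
def qR(q): return R.from_quat([q[1],q[2],q[3],q[0]]).as_matrix()
E
python3 - <<'E'
import kin; from kin import *
for s4 in(1,-1):
  for s6 in (1,-1):
    kin.s4,kin.s6=s4,s6
    for q,p,o in D:
        M=fk(q,[0]*8)[1]; print(s4,s6,(M.T@qR(o)).round(2).tolist())
kin.s4,kin.s6=1,1
E
```

```text
1 1 [[0.0, -1.0, -0.0], [0.0, 0.0, -1.0], [1.0, 0.0, 0.0]]
1 1 [[0.0, -1.0, -0.0], [-0.0, 0.0, -1.0], [1.0, 0.0, -0.0]]
1 1 [[-0.0, -1.0, -0.0], [-0.0, 0.0, -1.0], [1.0, -0.0, -0.0]]
1 -1 [[0.0, -1.0, -0.0], [0.0, 0.0, -1.0], [1.0, 0.0, 0.0]]
1 -1 [[-0.0, 0.85, 0.53], [0.0, -0.53, 0.85], [1.0, 0.0, -0.0]]
1 -1 [[0.0, -0.39, 0.92], [-0.0, -0.92, -0.39], [1.0, -0.0, -0.0]]
-1 1 [[-0.0, -1.0, 0.0], [0.0, -0.0, -1.0], [1.0, -0.0, 0.0]]
-1 1 [[-0.11, -0.99, 0.11], [-0.04, -0.11, -0.99], [0.99, -0.11, -0.03]]
-1 1 [[0.07, -0.01, 1.0], [-0.33, -0.95, 0.02], [0.94, -0.33, -0.07]]
-1 -1 [[0.0, -1.0, -0.0], [0.0, 0.0, -1.0], [1.0, -0.0, 0.0]]
-1 -1 [[0.11, 0.89, 0.43], [-0.03, -0.43, 0.9], [0.99, -0.11, -0.03]]
-1 -1 [[0.33, 0.87, 0.37], [-0.07, -0.37, 0.93], [0.94, -0.33, -0.07]]
```

```bash
cat >> kin.py <<'E'
C=np.array([[0,-1,0],[0,0,-1],[1,0,0.]])
def full(v): return [v[0],v[1],v[2],0,v[3],v[4],0,v[5]]
def fit():
    pr=np.array([.364,0,.39,.426,.1,.27]); 
    f=lambda v:np.concatenate([(np.array(fk(q,full(v))[0])-p)*1000 for q,p,o in D]+[(v-pr)*np.array([5,200,5,5,5,5])])
    return least_squares(f,pr)
LIM=np.array([[-2.63,2.63],[-.92,2.1],[.06,2.66],[-1.3,4.44],[0,2.69],[-3.02,3.02]])
E
python3 - <<'E'
from kin import *
r=fit();print(r.x.round(4));
for q,p,o in D: print((fk(q,full(r.x))[0]-p).round(4))
E
```

```text
[ 0.3035 -0.0034  0.5706  0.4987  0.0622  0.3664]
[-0.0015 -0.0004 -0.0004]
[-0.0001 -0.0008  0.    ]
[-0.     -0.0003  0.0003]
```

```bash
cat >> kin.py <<'E'
V=None
def ik(p,Rm,q0,V):
    def f(q):
        x,M=fk(q,V); return np.concatenate([(x-p)*10,(M@C-Rm).ravel()])
    best=None
    rng=np.random.default_rng(0)
    for k in range(12):
        s=np.clip(np.array(q0)+ (rng.normal(0,.6,6) if k else 0),LIM[:,0]+.01,LIM[:,1]-.01)
        r=least_squares(f,s,bounds=(LIM[:,0],LIM[:,1]))
        if best is None or r.cost<best.cost-1e-9 or (r.cost<1e-8 and np.abs(r.x-q0).max()<np.abs(best.x-q0).max()-1e-6): best=r
    return best.x,np.sqrt(2*best.cost)
E
python3 - <<'E'
from kin import *; from h import ori
V=full(fit().x); q0=[-.2,.1,2.0,0.1,.8,-1.6]
for th in (38,):
  for yaw in (-90,-70,-50,-30,0,30,50,70,90):
    Ro=ori(th,yaw); g=np.array([.441,-.0415,.033])+.019*Ro[:,0]
    a=ik(g,Ro,q0,V);b=ik(g-.09*Ro[:,0],Ro,q0,V)
    print(th,yaw,a[0].round(2),round(a[1],4),b[0].round(2),round(b[1],4))
Ro=ori(38,-1.7);g=np.array([.601,.106,.038])+.019*Ro[:,0];print("drip",ik(g,Ro,q0,V))
print("drip back",ik(g-.08*Ro[:,0],Ro,q0,V))
Ro=ori(38,-1.7);g=np.array([.613,-.142,.071])+.019*Ro[:,0];print("pan",ik(g,Ro,q0,V))
Ro=ori(35,-1.7);g=np.array([.637,.106,.215]);print("press",ik(g,Ro,q0,V))
E
```

```text
38 -90 [ 0.37  0.58  2.1  -0.81  0.92  1.02] 0.0 [ 0.48  0.46  2.04 -0.67  1.09  0.93] 0.0
38 -70 [ 0.41  0.53  2.25 -1.1   0.76  1.04] 0.0 [ 0.55  0.37  2.23 -0.87  0.91  0.87] 0.0
38 -50 [ 0.37  0.47  2.34 -1.3   0.63  0.9 ] 0.1322 [ 0.55  0.27  2.41 -1.16  0.73  0.86] 0.0
38 -30 [ 0.21  0.37  2.37 -1.3   0.4   0.42] 0.3287 [ 0.4   0.15  2.51 -1.3   0.51  0.54] 0.1398
38 0 [-0.11  0.31  2.42  1.36  0.02 -3.02] 0.379 [-0.15  0.03  2.57  1.32  0.06 -3.02] 0.2112
38 30 [-0.24  0.33  2.34  0.8   0.3  -3.02] 0.4755 [-0.39  0.09  2.42  0.71  0.43 -3.02] 0.4012
38 50 [-0.24  0.35  2.25  0.53  0.45 -3.02] 0.5981 [-0.38  0.16  2.28  0.45  0.62 -3.02] 0.5831
38 70 [-0.58  0.55  2.17  0.93  0.84  2.12] 0.0 [-0.7   0.42  2.13  0.75  1.01  2.24] 0.0
38 90 [-0.52  0.61  2.03  0.68  1.    2.09] 0.0 [-0.61  0.5   1.95  0.58  1.17  2.17] 0.0
drip (array([ 0.25528072,  0.47448088,  2.14320442, -1.3       ,  0.14925045,
       -0.02152751]), np.float64(0.2312376416326052))
drip back (array([ 0.3032917 ,  0.29624738,  2.25974628, -1.3       ,  0.18811736,
        0.00998072]), np.float64(0.14727840153119018))
pan (array([-0.29612609,  0.42795667,  2.13311347,  1.23308873,  0.1353967 ,
       -3.02      ]), np.float64(0.16588914788611508))
press (array([ 0.25707801,  0.15208214,  2.07155557, -0.47363526,  0.36362567,
       -0.88705396]), np.float64(1.0667917979785156e-10))
```

Run:
```python
from kin import *; from h import ori
V=full(fit().x)
F=np.diag([1,-1,-1.])
def show(n,g,th,yaw,tip=.019):
    Ro=ori(th,yaw)@F
    for q0 in ([-.2,.1,2.0,0.8,.8,1.],[.2,.1,2.0,3,.4,-1.5]):
        a=ik(np.array(g)+tip*Ro[:,0],Ro,q0,V)
        if a[1]<1e-3: print(n,th,yaw,a[0].round(2))
for yaw in (0,20,40,60):
    for th in (38,45): show("bk",[.441,-.0415,.033],th,yaw)
for yaw in (-2,10,20,30,40): 
    for th in (38,45):show("drip",[.601,.106,.038],th,yaw)
for yaw in (-20,-2,20,40): 
    for th in (38,45):show("pan",[.613,-.142,.071],th,yaw)
```

```text
bk 38 0 [-0.18  0.48  2.6   2.95  0.6  -1.55]
bk 38 0 [-0.18  0.48  2.6   2.95  0.6  -1.55]
bk 45 0 [-0.21  0.64  2.66  2.96  0.93 -1.61]
bk 45 0 [-0.21  0.64  2.66  2.96  0.93 -1.61]
bk 38 20 [-0.45  0.48  2.53  2.2   0.58 -1.39]
bk 38 20 [-0.45  0.48  2.53  2.2   0.58 -1.39]
bk 45 20 [-0.54  0.59  2.57  2.27  0.8  -1.59]
bk 45 20 [-0.54  0.59  2.57  2.27  0.8  -1.59]
bk 38 40 [-0.57  0.5   2.4   1.54  0.63 -1.16]
bk 38 40 [-0.57  0.5   2.4   1.54  0.63 -1.16]
bk 45 40 [-0.67  0.58  2.41  1.62  0.77 -1.36]
bk 45 40 [-0.67  0.58  2.41  1.62  0.77 -1.36]
bk 38 60 [-0.6   0.53  2.25  1.09  0.76 -1.04]
bk 38 60 [-0.6   0.53  2.25  1.09  0.76 -1.04]
bk 45 60 [-0.67  0.6   2.24  1.15  0.87 -1.18]
bk 45 60 [-0.67  0.6   2.24  1.15  0.87 -1.18]
drip 38 -2 [ 0.29  0.52  2.25  3.79  0.33 -1.93]
drip 38 -2 [ 0.29  0.52  2.25  3.79  0.33 -1.93]
drip 45 -2 [ 0.31  0.58  2.31  3.62  0.55 -1.74]
drip 45 -2 [ 0.31  0.58  2.31  3.62  0.55 -1.74]
drip 38 10 [ 0.17  0.51  2.26  3.14  0.3  -1.57]
drip 38 10 [ 0.17  0.51  2.26  3.14  0.3  -1.57]
drip 45 10 [ 0.17  0.57  2.33  3.14  0.54 -1.57]
drip 45 1
[... 699 characters left out ...]
5  2.22  3.7   0.21 -1.98]
pan 45 -20 [-0.15  0.5   2.28  3.48  0.44 -1.74]
pan 45 -20 [-0.15  0.5   2.28  3.48  0.44 -1.74]
pan 38 -2 [-0.33  0.45  2.21  2.31  0.24 -0.99]
pan 38 -2 [-0.33  0.45  2.21  2.31  0.24 -0.99]
pan 45 -2 [-0.35  0.5   2.27  2.61  0.45 -1.31]
pan 45 -2 [-0.35  0.5   2.27  2.61  0.45 -1.31]
pan 38 20 [-0.48  0.49  2.12  1.48  0.47 -0.61]
pan 38 20 [-0.48  0.49  2.12  1.48  0.47 -0.61]
pan 45 20 [-0.53  0.54  2.17  1.76  0.59 -0.94]
pan 45 20 [-0.53  0.54  2.17  1.76  0.59 -0.94]
pan 38 40 [-0.56  0.55  1.98  1.11  0.71 -0.59]
pan 38 40 [-0.56  0.55  1.98  1.11  0.71 -0.59]
pan 45 40 [-0.61  0.59  2.01  1.27  0.8  -0.8 ]
pan 45 40 [-0.61  0.59  2.01  1.27  0.8  -0.8 ]
```

```bash
cat >> kin.py <<'E'
def track(T0,q0,targets,V,n=15):
    """local IK continuation from pose T0/q0 through targets; prints q at each target"""
    from scipy.spatial.transform import Slerp
    q=np.array(q0); T=T0
    for tg in targets:
        D_=np.linalg.inv(T)@tg; rv=R.from_matrix(D_[:3,:3]).as_rotvec()
        m=0
        for i in range(1,n+1):
            S=np.eye(4);S[:3,3]=D_[:3,3]*i/n;S[:3,:3]=R.from_rotvec(rv*i/n).as_matrix();X=T@S
            def f(v):
                x,M=fk(v,V); return np.concatenate([(x-X[:3,3])*10,(M@C-X[:3,:3]).ravel(),(v-q)*1e-4])
            r=least_squares(f,np.clip(q,LIM[:,0]+1e-6,LIM[:,1]-1e-6),bounds=(LIM[:,0],LIM[:,1])); e=np.sqrt(2*r.cost); m=max(m,e); q=r.x
        print(q.round(2),"maxerr",round(m,4)); T=tg
    return q
E
python3 - <<'E'
from kin import *; from h import *
V=full(fit().x);F=np.diag([1,-1,-1.]);Rx=lambda a:R.from_euler('x',a,degrees=True).as_matrix()
s=read_state()
Rb=ori(42,40)@F; g=np.array([.441,-.0415,.033])
tg=[pose([.42,-.05,.22],ori(15,0)),pose([.42,-.05,.22],ori(15,0)@Rx(80)),pose([.42,-.07,.21],ori(20,40)@F),pose(g-.12*Rb[:,0],Rb,True),pose(g,Rb,True)]
q=track(tool(),s['q'],tg,V)
Rd=ori(43,15)@F; d=np.array([.601,.106,.038])
t2=[pose(g+[0,0,.06],Rb,True),pose([.5,.05,.12],ori(43,25)@F,True),pose(d-[.07,.02,-.06],Rd,True),pose(d,Rd,True)]
track(tg[-1],q,t2,V)
plan(tg[:3],mm=38,deg=6.8,nr=(0,2))
E
```

```text
[-0.15 -0.13  2.21  0.05  0.81 -1.76] maxerr 0.0
[-0.15 -0.13  2.21  0.05  0.81 -0.36] maxerr 0.0
[-0.44 -0.05  2.18  0.41  0.9   0.2 ] maxerr 0.0
[-0.88  0.27  2.41  1.1   0.85 -0.93] maxerr 0.0
[-0.63  0.54  2.41  1.6   0.71 -1.28] maxerr 0.0
[-0.63  0.36  2.4   1.38  0.72 -1.  ] maxerr 0.0
[-0.17  0.26  2.46  2.07  0.46 -1.02] maxerr 0.0
[ 0.08  0.34  2.44  2.83  0.4  -1.41] maxerr 0.0
[ 0.12  0.55  2.31  2.93  0.48 -1.49] maxerr 0.0
[[-18.0, -5.0, 19.0, 0.0, 0.1, -0.01], [-36.0, -11.0, 38.0, 0.0, 0.21, -0.03], [-54.0, -16.0, 57.0, 0.01, 0.31, -0.04]]
 -> at [ 0.4202 -0.0501  0.2206]
[[0.0, 0.0, -0.0, 0.12, -0.0, -0.0], [0.0, 0.0, -0.0, 0.23, -0.0, -0.0], [0.0, 0.0, -0.0, 0.35, -0.0, -0.0], [0.0, 0.0, -0.0, 0.46, -0.0, -0.0], [0.0, 0.0, -0.0, 0.58, -0.0, -0.0]]
[[0.0, -0.0, -0.0, 0.12, -0.0, -0.0], [0.0, -0.0, -0.0, 0.23, -0.0, -0.0], [0.0, -0.0, -0.0, 0.35, -0.0, -0.0], [0.0, -0.0, -0.0, 0.46, -0.0, -0.0], [0.0, -0.0, -0.0, 0.58, -0.0, -0.0]]
[[0.0, -0.0, -0.0, 0.12, -0.0, -0.0], [0.0, -0.0, -0.0, 0.23, -0.0, -0.0]]
 -> at [ 0.4202 -0.0501  0.2206]
[[1.0, -1.0, 2.0, 0.11, 0.02, -0.01], [2.0, -1.0, 4.0, 0.21, 0.04, -0.01], [3.0, -2.0, 6.0, 0.32, 0.06, -0.02], [4.0, -3.0, 8.0, 0.43, 0.09, -0.03], [5.0, -3.0, 10.0, 0.54, 0.11, -0.04]]
[[1.0, 0.0, 2.0, 0.11, 0.02, -0.01], [2.0, 1.0, 4.0, 0.21, 0.04, -0.01], [2.0, 1.0, 6.0, 0.32, 0.07, -0.02], [3.0, 2.0, 8.0, 0.43, 0.09, -0.02], [4.0, 2.0, 10.0, 0.53, 0.11, -0.03]]
 -> at [ 0.4199 -0.07    0.21  ]
```

>>> arm_command:
  plan:
    - [[-18,-5,19,0,0.1,-0.01],[-36,-11,38,0,0.21,-0.03],[-54,-16,57,0.01,0.31,-0.04]]

```text
clock: 3.1
eef_pos: [0.4162, -0.037, 0.1958]
tool_rot: [0.833, 0.009, 0.553, 0.026]
contact_force: [1.9, 2.0, -1.3]
grip_width: 0.0922
```

Run:
```python
from h import *
s=read_state();print(s['clock'],[s[k].round(4).tolist() for k in('q','eef_pos','tool_rot')])
```

```text
3.1 [[-0.2049, -0.1626, 2.3354, 0.2335, 0.5999, -1.9679], [0.4162, -0.037, 0.1958], [0.8331, 0.0092, 0.5525, 0.0256]]
```

Run:
```python
from kin import *; from h import *
F=np.diag([1,-1,-1.]);Rx=lambda a:R.from_euler('x',a,degrees=True).as_matrix()
tg=[pose([.42,-.05,.22],ori(15,10)@Rx(85)),pose([.42,-.07,.21],ori(20,40)@F)]
plan(tg,mm=38,deg=6.8,nr=(0,2))
```

```text
[[-2.0, -1.0, 1.0, 0.11, 0.01, -0.01], [-4.0, -2.0, 2.0, 0.22, 0.02, -0.02], [-5.0, -3.0, 3.0, 0.33, 0.03, -0.02], [-7.0, -4.0, 4.0, 0.44, 0.04, -0.03], [-9.0, -5.0, 5.0, 0.56, 0.05, -0.04]]
[[-2.0, -0.0, 1.0, 0.11, 0.01, -0.01], [-4.0, -1.0, 3.0, 0.22, 0.02, -0.02], [-5.0, -1.0, 4.0, 0.33, 0.03, -0.02], [-7.0, -1.0, 6.0, 0.44, 0.04, -0.03], [-9.0, -2.0, 7.0, 0.55, 0.05, -0.04]]
[[-2.0, 0.0, 1.0, 0.11, 0.01, -0.01], [-4.0, 1.0, 3.0, 0.22, 0.02, -0.02]]
 -> at [ 0.4203 -0.0503  0.2202]
[[1.0, -1.0, 2.0, 0.12, 0.02, -0.0], [2.0, -2.0, 4.0, 0.23, 0.04, -0.01], [3.0, -2.0, 6.0, 0.35, 0.05, -0.01], [4.0, -3.0, 7.0, 0.46, 0.07, -0.02], [4.0, -4.0, 9.0, 0.58, 0.09, -0.02]]
[[1.0, 0.0, 2.0, 0.12, 0.02, -0.0], [2.0, 1.0, 4.0, 0.23, 0.04, -0.01], [2.0, 1.0, 6.0, 0.35, 0.05, -0.01], [3.0, 2.0, 8.0, 0.46, 0.07, -0.02], [4.0, 2.0, 11.0, 0.58, 0.09, -0.02]]
 -> at [ 0.4197 -0.0703  0.2098]
```

>>> arm_command:
  plan:
    - [[-2,-1,1,0.11,0.01,-0.01],[-4,-2,2,0.22,0.02,-0.02],[-5,-3,3,0.33,0.03,-0.02],[-7,-4,4,0.44,0.04,-0.03],[-9,-5,5,0.56,0.05,-0.04]]

```text
clock: 3.52
eef_pos: [0.4212, -0.0425, 0.2083]
tool_rot: [0.786, 0.23, 0.555, -0.144]
contact_force: [0.9, 0.1, 0.2]
grip_width: 0.092
```

>>> arm_command:
  plan:
    - [[-2,0,1,0.11,0.01,-0.01],[-4,-1,3,0.22,0.02,-0.02],[-5,-1,4,0.33,0.03,-0.02],[-7,-1,6,0.44,0.04,-0.03],[-9,-2,7,0.55,0.05,-0.04]]

```text
clock: 3.93
eef_pos: [0.4228, -0.0482, 0.2183]
tool_rot: [0.678, 0.427, 0.518, -0.299]
contact_force: [1.0, -0.2, 0.2]
grip_width: 0.0917
```

>>> arm_command:
  plan:
    - [[-2,0,1,0.11,0.01,-0.01],[-4,1,3,0.22,0.02,-0.02]]

```text
clock: 4.1
eef_pos: [0.4235, -0.0505, 0.2225]
tool_rot: [0.618, 0.497, 0.494, -0.357]
contact_force: [0.0, -0.3, 0.7]
grip_width: 0.0917
```

>>> arm_command:
  plan:
    - [[1,-1,2,0.12,0.02,0],[2,-2,4,0.23,0.04,-0.01],[3,-2,6,0.35,0.05,-0.01],[4,-3,7,0.46,0.07,-0.02],[4,-4,9,0.58,0.09,-0.02]]

```text
clock: 4.52
eef_pos: [0.4234, -0.06, 0.2176]
tool_rot: [0.424, 0.663, 0.403, -0.467]
contact_force: [0.3, 0.3, 0.3]
grip_width: 0.0917
```

>>> arm_command:
  plan:
    - [[1,0,2,0.12,0.02,0],[2,1,4,0.23,0.04,-0.01],[2,1,6,0.35,0.05,-0.01],[3,2,8,0.46,0.07,-0.02],[4,2,11,0.58,0.09,-0.02]]

```text
clock: 4.93
eef_pos: [0.4233, -0.0705, 0.2119]
tool_rot: [0.194, 0.772, 0.278, -0.537]
contact_force: [-0.1, 0.4, 0.5]
grip_width: 0.0921
```

Run:
```python
from kin import *; from h import *
s=read_state();print(s['clock'],[s[k].round(4).tolist() for k in('q','eef_pos','tool_rot')])
V=full(fit().x);F=np.diag([1,-1,-1.])
print(fk(s['q'],V)[0])
print(tool().round(3))
Rb=ori(42,40)@F; g=np.array([.441,-.0415,.033])
plan([pose(g-.10*Rb[:,0],Rb,True)],mm=38,deg=6.5,nr=(0,2))
```

```text
4.9333 [[-0.4342, -0.0489, 2.1808, 0.4139, 0.894, 0.2016], [0.4233, -0.0705, 0.2119], [0.1941, 0.7724, 0.2781, -0.5371]]
[ 0.42300063 -0.06953387  0.21183251]
[[ 0.268  0.638 -0.722  0.423]
 [ 0.221 -0.77  -0.599 -0.07 ]
 [-0.938  0.001 -0.348  0.212]
 [ 0.     0.     0.     1.   ]]
[[26.0, -3.0, 16.0, -0.0, 0.09, -0.0], [52.0, -5.0, 31.0, -0.0, 0.19, -0.0], [78.0, -8.0, 47.0, -0.0, 0.28, -0.0], [104.0, -11.0, 62.0, -0.0, 0.38, -0.0]]
 -> at [ 0.3995 -0.0761  0.0928]
```

>>> arm_command:
  plan:
    - [[26,-3,16,0,0.09,0],[52,-5,31,0,0.19,0],[78,-8,47,0,0.28,0],[104,-11,62,0,0.38,0]]

```text
clock: 5.27
eef_pos: [0.4073, -0.069, 0.1314]
tool_rot: [0.157, 0.828, 0.314, -0.437]
contact_force: [-0.2, -0.0, -0.0]
grip_width: 0.0918
```

Run:
```python
from h import *
print(tool().round(3),read_state()['q'].round(3))
img,K,T=cam("wrist"); np.savez("w3.npz",K=K,T=T,img=img)
cv2.imwrite("pics/w3.png",img)
for b in [(.4395,-.0395),(.4435,-.0435)]: print(proj(K,T,[[*b,0],[*b,.058]]))
```

```text
[[ 0.421  0.657 -0.625  0.407]
 [ 0.383 -0.754 -0.534 -0.069]
 [-0.822 -0.014 -0.569  0.131]
 [ 0.     0.     0.     1.   ]] [-0.684  0.138  2.358  0.921  0.785 -0.544]
[[262.43888028 218.86075077]
 [261.68363747 202.85164341]]
[[267.95854831 218.47885016]
 [268.33142515 202.3941599 ]]
```

View pics/w3.png

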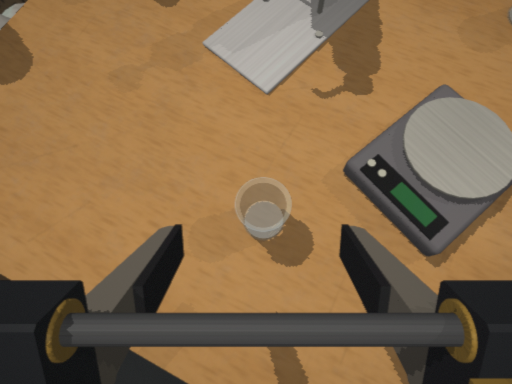

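Run:
```python
from h import *
F=np.diag([1,-1,-1.])
w=np.load("w3.npz");K,T=w['K'],w['T']
for uv,z in [((264.5,219),0),((263.5,208),.058),((460,147),.038),((268,92),.005),((205,43.5),.005)]: print(uv,onz(K,T,uv,z).round(4))
Rb=ori(42,40)@F; g=np.array([.442,-.0415,.033])
plan([pose(g-.085*Rb[:,0],Rb,True)],mm=20,deg=5,nr=(0,2))
crop(w['img'],220,160,320,250,7,"pics/w3c.png")
```

```text
(264.5, 219) [ 0.4408 -0.0412  0.    ]
(263.5, 208) [ 0.4371 -0.0436  0.058 ]
(460, 147) [ 0.6107 -0.1427  0.038 ]
(268, 92) [0.5561 0.0535 0.005 ]
(205, 43.5) [0.5589 0.1582 0.005 ]
[[13.0, 2.0, 8.0, 0.0, 0.04, 0.01], [25.0, 3.0, 17.0, 0.01, 0.08, 0.02], [38.0, 5.0, 25.0, 0.01, 0.13, 0.03]]
 -> at [ 0.4085 -0.0701  0.0823]
```

View pics/w3c.png

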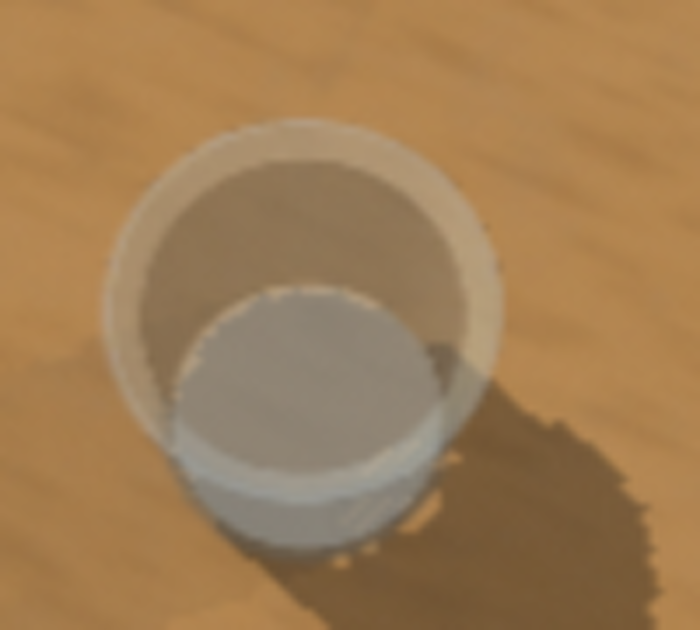

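>>> arm_command:
  plan:
    - [[13,2,8,0,0.04,0.01],[25,3,17,0.01,0.08,0.02],[38,5,25,0.01,0.13,0.03],[38,5,25,0.01,0.13,0.03]]

```text
clock: 5.65
eef_pos: [0.41, -0.07, 0.0839]
tool_rot: [0.136, 0.86, 0.31, -0.383]
contact_force: [-0.2, 0.2, 0.3]
grip_width: 0.0918
```

Run:
```python
from h import *
F=np.diag([1,-1,-1.])
print(tool().round(3),read_state()['q'].round(3))
Rb=ori(42,40)@F; g=np.array([.441,-.0415,.033])
plan([pose(g,Rb,True)],mm=18,deg=5,nr=(0,2))
```

```text
[[ 0.515  0.638 -0.573  0.41 ]
 [ 0.43  -0.77  -0.471 -0.07 ]
 [-0.742 -0.004 -0.671  0.084]
 [ 0.     0.     0.     1.   ]] [-0.789  0.335  2.422  1.245  0.782 -1.005]
[[17.0, -0.0, 1.0, -0.0, -0.0, -0.0], [34.0, -1.0, 1.0, -0.0, -0.0, -0.0], [51.0, -1.0, 2.0, -0.0, -0.0, -0.0], [68.0, -2.0, 2.0, -0.01, -0.0, -0.0], [85.0, -2.0, 3.0, -0.01, -0.0, -0.0]]
 -> at [ 0.4507 -0.0333  0.0188]
```

>>> arm_command:
  plan:
    - [[17,0,1,0,0,0],[34,-1,1,0,0,0],[51,-1,2,0,0,0],[68,-2,2,-0.01,0,0],[85,-2,3,-0.01,0,0]]

```text
clock: 6.07
eef_pos: [0.4542, -0.0335, 0.0223]
tool_rot: [0.142, 0.859, 0.312, -0.38]
contact_force: [0.3, 0.0, 0.1]
grip_width: 0.0922
```

>>> arm_command:
  plan:
    - [[0,0,0,0,0,0],[0,0,0,0,0,0]]

```text
clock: 6.23
eef_pos: [0.4531, -0.0333, 0.0221]
tool_rot: [0.142, 0.859, 0.312, -0.38]
contact_force: [-0.9, -0.2, -0.5]
grip_width: 0.0918
```

Run:
```python
from h import *
print(tool().round(3),read_state()['q'].round(3))
img,K,T=cam("wrist"); np.savez("w4.npz",K=K,T=T,img=img)
cv2.imwrite("pics/w4.png",img)
for b in [(.441,-.0415)]: print(proj(K,T,[[*b,0],[*b,.058]]))
```

```text
[[ 0.516  0.644 -0.564  0.453]
 [ 0.429 -0.765 -0.481 -0.033]
 [-0.741  0.006 -0.671  0.022]
 [ 0.     0.     0.     1.   ]] [-0.616  0.528  2.414  1.607  0.706 -1.282]
[[259.10470198 272.14851237]
 [259.11894871 246.15988347]]
```

View pics/w4.png

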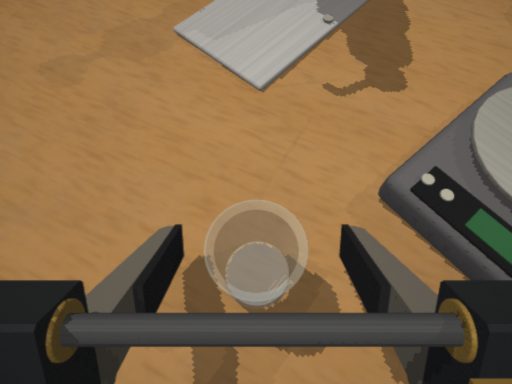

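>>> arm_command:
  plan:
    - [[0,0,0,0,0,0],[0,0,0,0,0,0],[0,0,0,0,0,0],[0,0,0,0,0,0],[0,0,0,0,0,0]]
  hand: 0.3
  squeeze: 10

```text
clock: 6.7
eef_pos: [0.4527, -0.0346, 0.0215]
tool_rot: [0.143, 0.86, 0.311, -0.38]
contact_force: [0.4, 0.2, -0.7]
grip_width: 0.0611
```

>>> arm_command:
  plan:
    - [[0,0,0,0,0,0],[0,0,0,0,0,0],[0,0,0,0,0,0]]

```text
clock: 6.95
eef_pos: [0.4525, -0.0343, 0.0211]
tool_rot: [0.143, 0.859, 0.311, -0.38]
contact_force: [-0.1, -0.3, -0.8]
grip_width: 0.0429
```

Run:
```python
from h import *
print(tool().round(4),read_state()['q'].round(3),read_state()['grip_width'])
img,K,T=cam("wrist"); np.savez("w5.npz",K=K,T=T,img=img)
cv2.imwrite("pics/w5.png",img)
F=np.diag([1,-1,-1.]);t=tool();
plan([pose(t[:3,3]+[0,0,.07],t[:3,:3])],mm=20,deg=5,nr=(0,2))
```

```text
[[ 0.518   0.6429 -0.5643  0.4525]
 [ 0.4263 -0.7659 -0.4813 -0.0343]
 [-0.7416  0.0088 -0.6708  0.0211]
 [ 0.      0.      0.      1.    ]] [-0.618  0.531  2.416  1.615  0.705 -1.292] 0.04290009315143413
[[-13.0, 0.0, -12.0, 0.0, -0.0, -0.0], [-26.0, 0.0, -23.0, 0.0, -0.0, -0.0], [-39.0, 0.0, -35.0, 0.0, -0.0, -0.0], [-52.0, 1.0, -47.0, 0.0, -0.0, -0.0]]
 -> at [ 0.4528 -0.0346  0.0912]
```

View pics/w5.png

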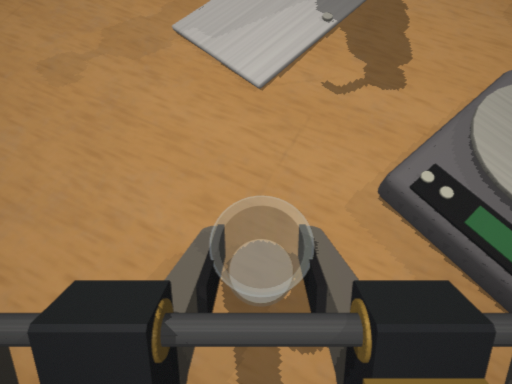

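>>> arm_command:
  plan:
    - [[0,0,0,0,0,0],[0,0,0,0,0,0]]

```text
clock: 7.17
eef_pos: [0.4526, -0.0342, 0.0211]
tool_rot: [0.143, 0.859, 0.311, -0.38]
contact_force: [0.1, 0.7, -0.5]
grip_width: 0.0431
```

Run:
```python
from h import *
t=tool();np.save("tg.npy",t);print(read_state()['grip_width'])
img,K,T=cam("wrist"); crop(img,190,180,340,320,5,"pics/w5c.png")
for x in (.439,.4425,.446):
    # points on line through tool y=0
    g=t[:3,3]-.019*t[:3,0]; h=np.array([np.cos(np.radians(40)),np.sin(np.radians(40))])
    b=g[:2]+(x-g[0])/h[0]*h; print(b,proj(K,T,[[*b,0],[*b,.058]]).round(1).tolist())
print(onz(K,T,(262,247),.058),onz(K,T,(262,270),0.0),g)
```

```text
0.043054601039385125
[ 0.439      -0.04548712] [[261.3, 276.8], [262.4, 252.2]]
[ 0.4425     -0.04255028] [[261.3, 269.4], [262.4, 242.5]]
[ 0.446      -0.03961343] [[261.3, 262.1], [262.4, 233.0]]
[ 0.44072936 -0.04379355  0.058     ] [ 0.44250002 -0.04312505  0.        ] [ 0.4427473  -0.04234277  0.0351957 ]
```

View pics/w5c.png

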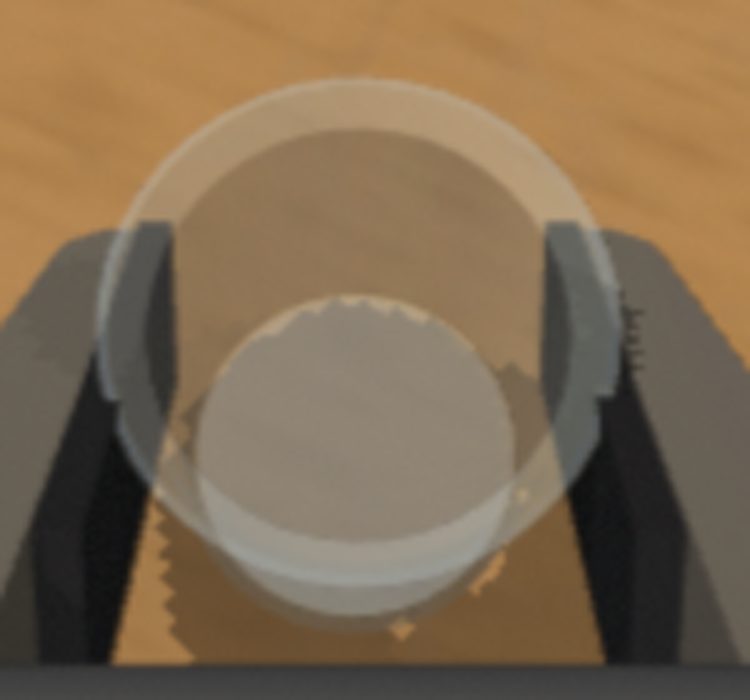

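```bash
cat >> h.py <<'E'
TG=lambda: np.load("tg.npy")
B0=np.array([.4416,-.0433,0.])
def carry(P,yaw,y0=40.):
    S=np.eye(4);S[:3,:3]=R.from_euler('z',yaw-y0,degrees=True).as_matrix();S[:3,3]=np.array(P)-S[:3,:3]@B0
    return S@TG()
def beaker():
    return tool()@np.linalg.inv(TG())@np.r_[B0,1]
E
python3 - <<'E'
from kin import *; from h import *
V=full(fit().x)
tg=[carry(B0+[0,0,.06],40),carry([.50,.07,.05],25),carry([.53,.085,.022],15),carry([.601,.106,.020],15),carry([.601,.106,.006],15)]
track(tool(),read_state()['q'],tg,V)
plan(tg[:3],mm=20,deg=3.5,nr=(0,3))
E
```

```text
[-0.63  0.36  2.4   1.39  0.72 -1.  ] maxerr 0.0
[-0.09  0.36  2.47  2.36  0.49 -1.26] maxerr 0.0
[ 0.09  0.46  2.44  2.91  0.5  -1.51] maxerr 0.0
[ 0.13  0.5   2.3   2.92  0.4  -1.48] maxerr 0.0
[ 0.13  0.54  2.3   2.94  0.43 -1.49] maxerr 0.0
[[-11.0, 0.0, -10.0, -0.0, 0.0, -0.0], [-22.0, 0.0, -20.0, -0.0, 0.0, -0.0], [-33.0, 0.0, -30.0, -0.0, 0.0, -0.0], [-44.0, 1.0, -40.0, -0.0, 0.0, -0.0]]
 -> at [ 0.453  -0.0345  0.0806]
[[12.0, -7.0, -12.0, 0.028, -0.0, 0.025], [24.0, -13.0, -23.0, 0.055, -0.001, 0.05], [36.0, -20.0, -35.0, 0.083, -0.001, 0.075], [49.0, -26.0, -46.0, 0.111, -0.001, 0.1], [61.0, -33.0, -58.0, 0.139, -0.002, 0.125]]
[[11.0, -9.0, -10.0, 0.028, -0.0, 0.025], [22.0, -19.0, -20.0, 0.055, -0.0, 0.051]]
 -> at [0.5126 0.0757 0.0709]
[[14.0, 0.0, -2.0, 0.043, -0.001, 0.039], [29.0, 1.0, -4.0, 0.086, -0.001, 0.078], [43.0, 1.0, -6.0, 0.13, -0.002, 0.117]]
 -> at [0.5433 0.0887 0.043 ]
```

>>> arm_command:
  plan:
    - [[-11,0,-10,0,0,0],[-22,0,-20,0,0,0],[-33,0,-30,0,0,0],[-44,1,-40,0,0,0]]

```text
clock: 7.55
eef_pos: [0.4526, -0.0342, 0.081]
tool_rot: [0.142, 0.859, 0.311, -0.38]
contact_force: [0.7, 0.8, -0.8]
grip_width: 0.0431
```

Run:
```python
from h import *
print(read_state()['grip_width'],tool()[:3,3],beaker())
img,K,T=cam("wrist"); crop(img,130,130,390,325,3,"pics/w6.png")
```

```text
0.0431391259410691 [ 0.45258505 -0.03424703  0.08102832] [ 0.44158088 -0.04329961  0.05992908  1.        ]
```

View pics/w6.png

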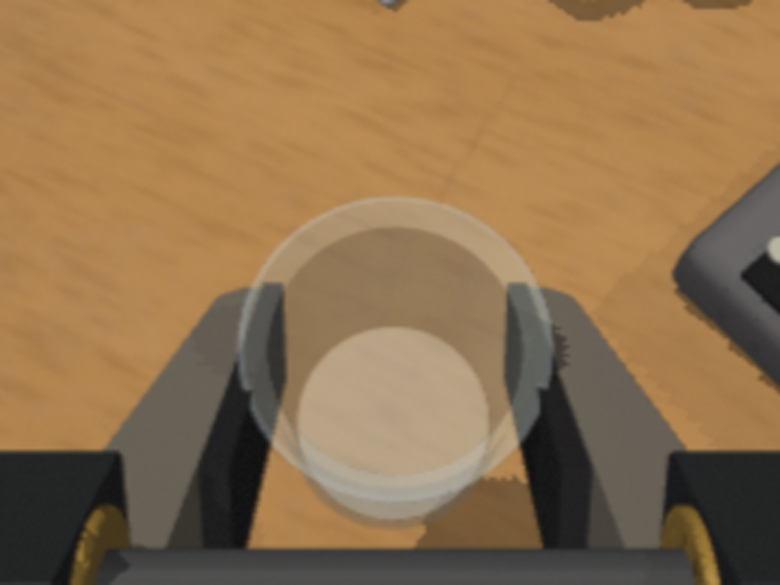

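Beaker held and unchanged in the hand (rim centre ≈ (262,247)). Carry on.

>>> arm_command:
  plan:
    - [[12,-7,-12,0.028,0,0.025],[24,-13,-23,0.055,0,0.05],[36,-20,-35,0.083,0,0.075],[49,-26,-46,0.111,0,0.1],[61,-33,-58,0.139,0,0.125]]

```text
clock: 8.02
eef_pos: [0.496, 0.0449, 0.0733]
tool_rot: [0.106, 0.885, 0.229, -0.391]
contact_force: [0.9, -1.2, -0.1]
grip_width: 0.0428
```

>>> arm_command:
  plan:
    - [[11,-9,-10,0.028,0,0.025],[22,-19,-20,0.055,0,0.05]]

```text
clock: 8.18
eef_pos: [0.5124, 0.0762, 0.0703]
tool_rot: [0.091, 0.893, 0.196, -0.395]
contact_force: [1.4, 0.0, -0.2]
grip_width: 0.0429
```

Run:
```python
from h import *
print(read_state()['q'].round(3),tool()[:3,3],beaker())
tg=[carry([.53,.085,.022],15),carry([.601,.106,.020],15)]
plan(tg,mm=16,deg=3,nr=(0,3))
```

```text
[-0.085  0.361  2.475  2.366  0.488 -1.263] [0.51242635 0.07617856 0.07030063] [0.4994697  0.07031124 0.04918384 1.        ]
[[11.0, 0.0, -2.0, 0.032, -0.001, 0.029], [21.0, 1.0, -3.0, 0.064, -0.001, 0.058], [32.0, 1.0, -5.0, 0.096, -0.002, 0.087], [43.0, 2.0, -7.0, 0.128, -0.002, 0.117]]
 -> at [0.5442 0.0885 0.0432]
[[10.0, -0.0, -11.0, -0.0, -0.0, -0.0], [20.0, -1.0, -21.0, -0.0, -0.0, -0.0], [31.0, -1.0, -32.0, -0.0, -0.0, -0.0], [41.0, -2.0, -43.0, -0.0, -0.0, -0.0], [51.0, -2.0, -53.0, -0.0, -0.0, -0.0]]
 -> at [0.6147 0.1095 0.0409]
```

>>> arm_command:
  plan:
    - [[11,0,-2,0.032,0,0.029],[21,1,-3,0.064,0,0.058],[32,1,-5,0.096,0,0.087],[43,2,-7,0.128,0,0.117]]

```text
clock: 8.52
eef_pos: [0.5441, 0.0882, 0.0428]
tool_rot: [0.057, 0.907, 0.118, -0.401]
contact_force: [1.0, -0.4, -0.2]
grip_width: 0.0431
```

Run:
```python
from h import *
print(read_state()['q'].round(3),tool()[:3,3],beaker())
img,K,T=cam("wrist"); cv2.imwrite("pics/w7.png",img); np.savez("w7.npz",K=K,T=T,img=img)
img,K,T=cam("scene"); crop(img,130,150,330,300,4,"pics/s7.png")
print(proj(K,T,[[.601,.106,.005],[.5997,.108,.15],[.53,.085,.022]]))
```

```text
[ 0.085  0.46   2.445  2.91   0.505 -1.505] [0.5440746  0.08817023 0.04283453] [0.53033115 0.08460339 0.02170128 1.        ]
[[242.65437919 251.38623291]
 [243.17784992 219.75616011]
 [264.1345466  238.4175834 ]]
```

View pics/w7.png

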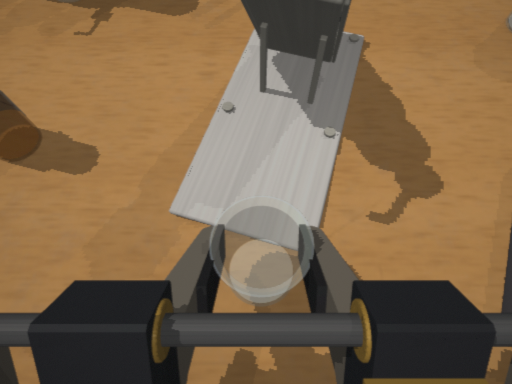

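View pics/s7.png

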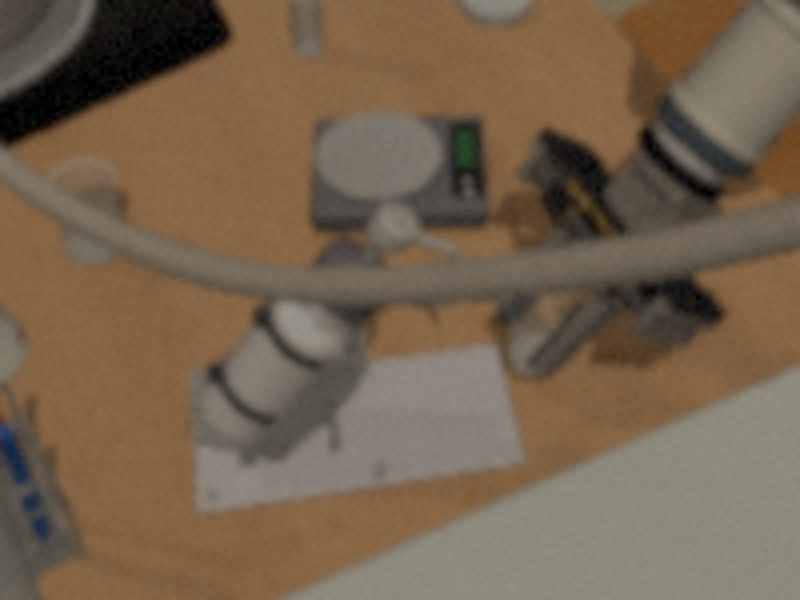

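Run:
```python
from h import *
w=np.load("w7.npz");K,T=w['K'],w['T']
for uv in [(173,211),(363,38),(336,133)]: print(uv,onz(K,T,uv,.005).round(4))
S=np.array([.6011,.106]);c=R.from_euler('z',-1.7,degrees=True).as_matrix()[:2,:2]
mod=np.array([[-45,55],[-45,-55],[190,-55],[190,55]])/1000
P=mod@c.T+S;print(P.round(4));print(proj(K,T,np.c_[P,np.full(4,.005)]).round(1))
crop(w['img'],150,10,400,260,3,"pics/w7c.png")
print(proj(K,T,[[.5303,.0846,.0217],[.5303,.0846,.0797]]))
```

```text
(173, 211) [0.5592 0.1594 0.005 ]
(363, 38) [0.7838 0.0471 0.005 ]
(336, 133) [0.6612 0.0545 0.005 ]
[[0.5578 0.1623]
 [0.5545 0.0524]
 [0.7894 0.0454]
 [0.7926 0.1553]]
[[168.5 211.8]
 [314.5 254.7]
 [365.4  34.6]
 [260.9  13.1]]
[[260.84740122 271.22134019]
 [261.89888585 244.60462306]]
```

View pics/w7c.png

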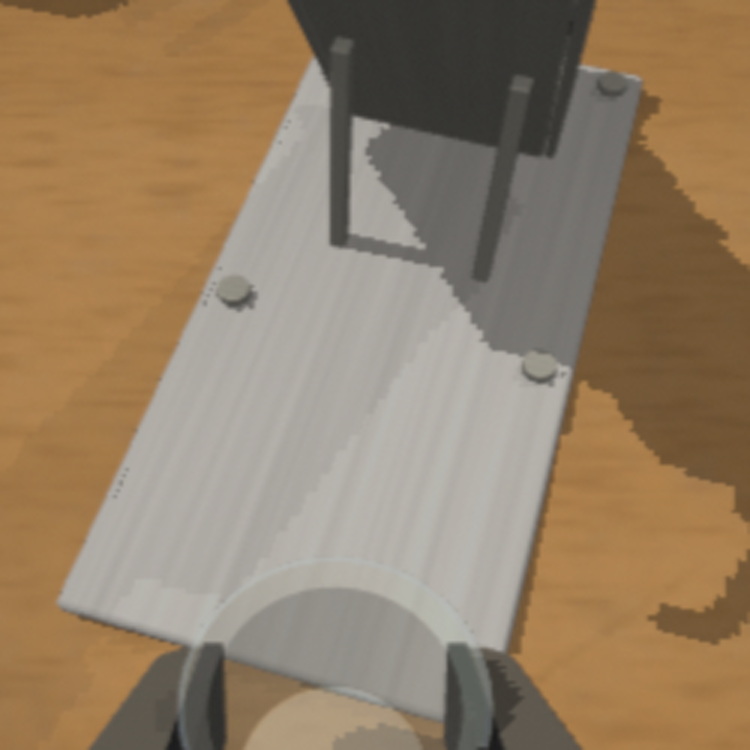

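>>> arm_command:
  plan:
    - [[10,0,-11,0,0,0],[20,-1,-21,0,0,0],[31,-1,-32,0,0,0],[41,-2,-43,0,0,0],[51,-2,-53,0,0,0]]

```text
clock: 9.03
eef_pos: [0.6151, 0.1089, 0.0419]
tool_rot: [0.058, 0.907, 0.119, -0.4]
contact_force: [0.8, -0.6, -0.4]
grip_width: 0.043
```

Run:
```python
from h import *
print(read_state()['q'].round(3),tool()[:3,3],beaker(),read_state()['contact_force'])
img,K,T=cam("wrist"); cv2.imwrite("pics/w8.png",img)
img,K,T=cam("scene"); crop(img,130,150,330,300,4,"pics/s8.png")
img,K,T=cam("top"); crop(img,150,90,300,202,5,"pics/t8.png")
plan([carry([.601,.106,.0065],15)],mm=4,deg=3,nr=(1,3))
```

```text
[ 0.121  0.5    2.298  2.908  0.399 -1.469] [0.61508684 0.10887706 0.04185773] [0.60137702 0.10526886 0.02070967 1.        ] [ 0.80969256 -0.61092311 -0.37183774]
[[2.7, -0.2, 2.4, 0.001, -0.001, 0.0], [5.3, -0.5, 4.8, 0.001, -0.002, 0.001], [8.0, -0.7, 7.3, 0.002, -0.003, 0.001], [10.6, -0.9, 9.7, 0.002, -0.004, 0.001]]
 -> at [0.6148 0.1095 0.0276]
```

View pics/w8.png

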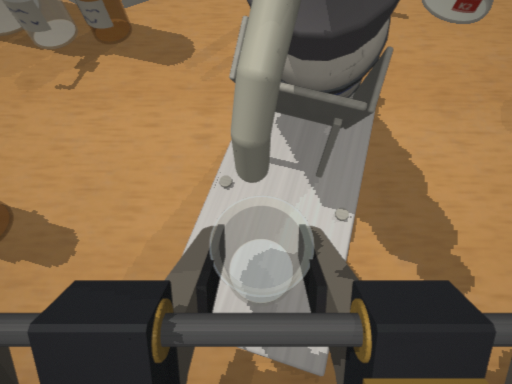

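View pics/s8.png

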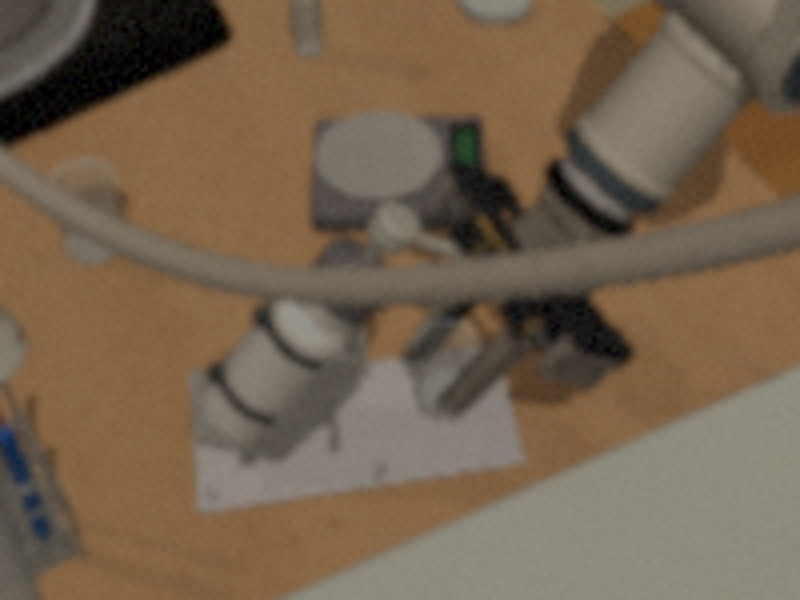

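View pics/t8.png

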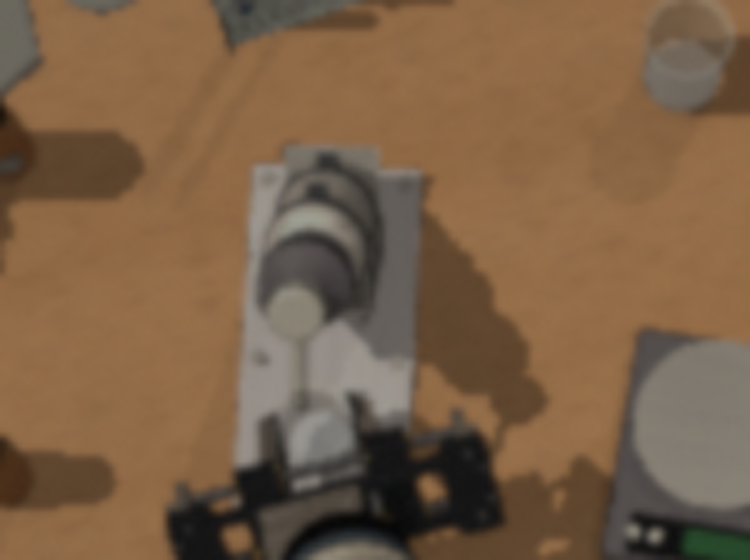

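Run:
```python
from h import *
t=np.load("top.npz")
print(onz(t['K'],t['T'],(150+318/5-.4,90+440/5-.4),.079))
print("pred rim px crop", (proj(t['K'],t['T'],[[.6014,.1053,.0787],[.6014,.1053,.0207],[.601,.106,.15]])-[150,90])*5)
img,K,T=cam("wrist"); print(onz(K,T,(253,174),.15), proj(K,T,[[.601,.106,.15],[.601,.106,.005],[.6014,.1053,.0787]]))
crop(img,200,120,330,310,4,"pics/w8c.png")
```

```text
[0.59304791 0.10314159 0.079     ]
pred rim px crop [[312.73425332 424.55366102]
 [320.0495399  445.00367044]
 [301.70754248 397.84976246]]
[0.59788298 0.10746585 0.15      ] [[261.70254054 165.23835542]
 [259.4047277  276.32304183]
 [261.75090454 244.10911176]]
```

View pics/w8c.png

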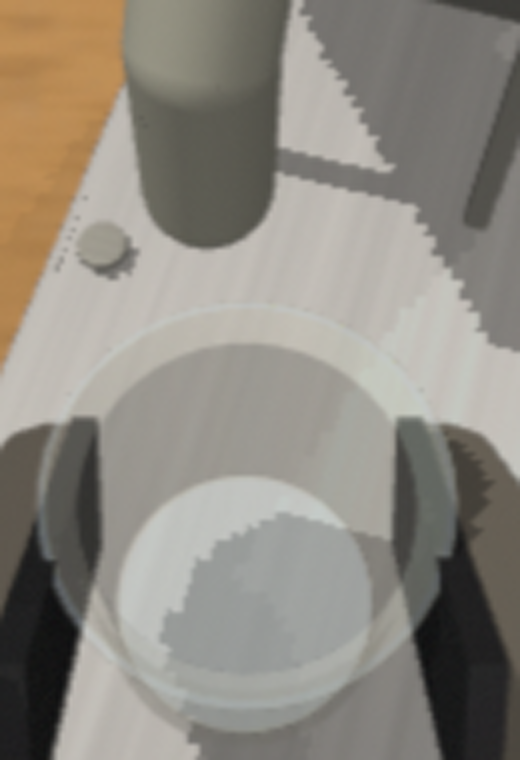

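>>> arm_command:
  plan:
    - [[2.7,-0.2,2.4,0,0,0],[5.3,-0.5,4.8,0,0,0],[8,-0.7,7.3,0,0,0],[10.5,-1,9.5,0,0,0],[10.5,-1,9.5,0,0,0]]

```text
clock: 9.65
eef_pos: [0.614, 0.11, 0.0266]
tool_rot: [0.057, 0.907, 0.119, -0.401]
contact_force: [-0.5, 1.2, -0.8]
grip_width: 0.0428
```

Run:
```python
from h import *
print(tool()[:3,3],beaker(),read_state()['contact_force'])
```

```text
[0.61400031 0.10995659 0.02663694] [0.60026305 0.10638507 0.00550046 1.        ] [-0.53578063  1.16550194 -0.76023277]
```

>>> arm_command:
  plan:
    - [[0.4,0,0.4,0,0,0],[0.7,0,0.7,0,0,0],[0.7,0,0.7,0,0,0]]

```text
clock: 9.9
eef_pos: [0.6147, 0.1101, 0.0267]
tool_rot: [0.057, 0.907, 0.119, -0.4]
contact_force: [-0.0, -0.4, -1.4]
grip_width: 0.0428
```

Run:
```python
from h import *
print(tool()[:3,3],beaker(),read_state()['contact_force'])
```

```text
[0.61472977 0.11007846 0.02673236] [0.60102688 0.1065129  0.00557258 1.        ] [-0.04120833 -0.38721041 -1.41264447]
```

>>> arm_command:
  plan:
    - [[0.5,0,0.5,0,0,0],[0.7,0,0.7,0,0,0],[0.7,0,0.7,0,0,0]]

```text
clock: 10.15
eef_pos: [0.6147, 0.11, 0.0258]
tool_rot: [0.057, 0.907, 0.119, -0.4]
contact_force: [-0.5, 0.1, -0.5]
grip_width: 0.043
```

Run:
```python
from h import *
print(tool()[:3,3],beaker(),read_state()['contact_force'])
img,K,T=cam("wrist"); crop(img,130,130,390,325,3,"pics/w9.png")
```

```text
[0.61471195 0.11000875 0.02579869] [0.60100986 0.10644544 0.004638   1.        ] [-0.4814013   0.08806684 -0.48466256]
```

View pics/w9.png

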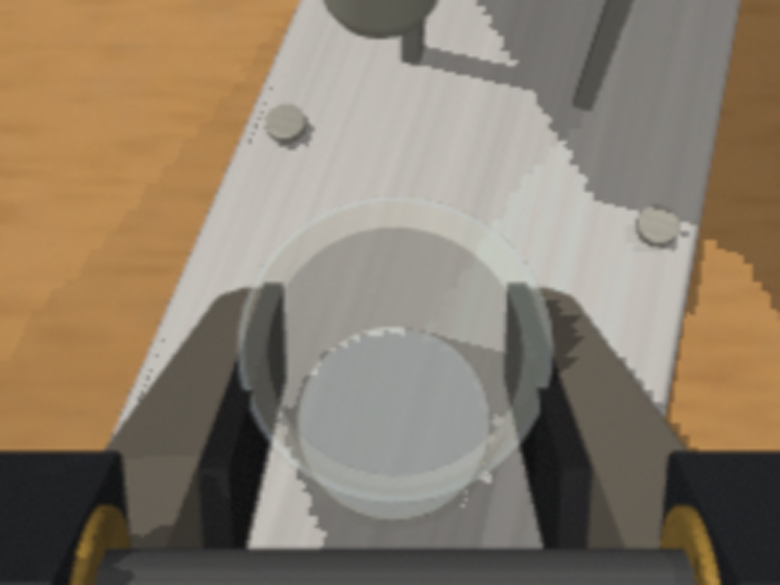

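>>> arm_command:
  plan:
    - [[0.3,0,0.3,0,0,0],[0.3,0,0.3,0,0,0]]

```text
clock: 10.37
eef_pos: [0.6148, 0.1101, 0.0256]
tool_rot: [0.057, 0.907, 0.119, -0.4]
contact_force: [-1.1, 0.2, 1.4]
grip_width: 0.0429
```

>>> arm_command:
  plan:
    - [[0,0,0,0,0,0],[0,0,0,0,0,0],[0,0,0,0,0,0],[0,0,0,0,0,0],[0,0,0,0,0,0]]
  hand: 0.85

```text
clock: 10.78
eef_pos: [0.6147, 0.11, 0.0253]
tool_rot: [0.057, 0.907, 0.119, -0.4]
contact_force: [-0.6, 0.2, -0.0]
grip_width: 0.0741
```

Run:
```python
from h import *
print(tool()[:3,3],beaker(),read_state()['contact_force'],read_state()['grip_width'])
img,K,T=cam("wrist"); crop(img,130,130,390,325,3,"pics/w10.png")
print(proj(K,T,[[.601,.106,.005],[.601,.106,.063]]))
t=tool()
plan([pose(t[:3,3]-.10*t[:3,0],t[:3,:3])],mm=25)
```

```text
[0.61470469 0.10999074 0.02533624] [0.60100087 0.1064274  0.00417669 1.        ] [-0.55229008  0.15611977 -0.0268623 ] 0.074106531145536
[[261.52878976 271.07279531]
 [262.72521891 244.0330154 ]]
[[-25.0, 0.0, 0.0, -0.0, 0.0, 0.0], [-50.0, 0.0, 0.0, -0.0, 0.0, 0.0], [-75.0, 0.0, 0.0, -0.0, 0.0, 0.0], [-100.0, 0.0, 0.0, -0.0, 0.0, 0.0]]
 -> at [0.5495 0.0931 0.0992]
```

View pics/w10.png

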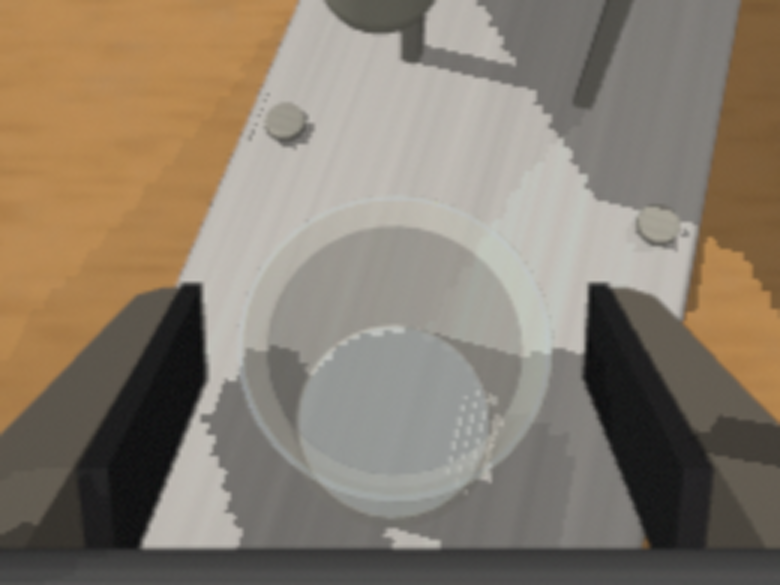

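Beaker stands free, upright on the plate, jaws clear. Retract along the tool axis.

>>> arm_command:
  plan:
    - [[-20,0,0,0,0,0],[-45,0,0,0,0,0],[-70,0,0,0,0,0],[-95,0,0,0,0,0],[-120,0,0,0,0,0]]

```text
clock: 11.25
eef_pos: [0.5354, 0.0894, 0.1144]
tool_rot: [0.057, 0.907, 0.118, -0.4]
contact_force: [-0.3, 0.8, 0.5]
grip_width: 0.0784
```

Run:
```python
from kin import *; from h import *
print(tool()[:3,3],read_state()['q'].round(3))
img,K,T=cam("wrist"); cv2.imwrite("pics/w11.png",img); np.savez("w11.npz",K=K,T=T,img=img)
img,K,T=cam("top"); crop(img,150,90,300,202,5,"pics/t11.png"); crop(cam("scene")[0],130,150,330,300,4,"pics/s11.png")
```

```text
[0.53538837 0.08936666 0.11437719] [ 0.09   0.231  2.439  2.735  0.282 -1.314]
```

View pics/w11.png

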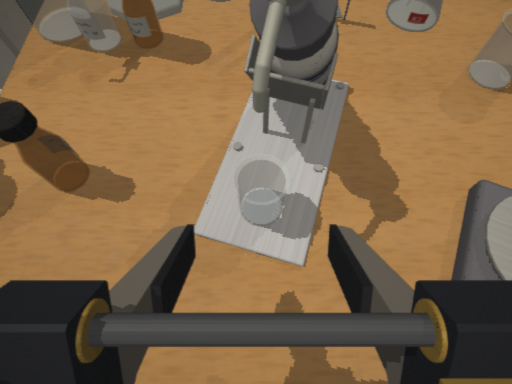

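View pics/t11.png

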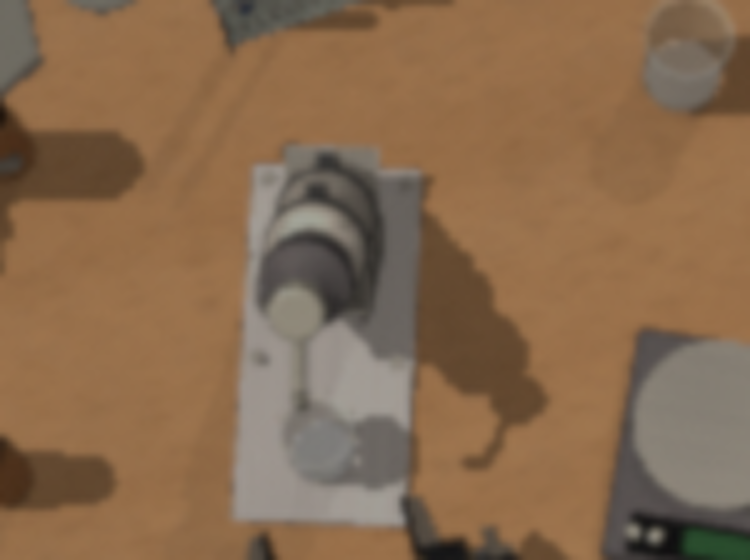

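View pics/s11.png

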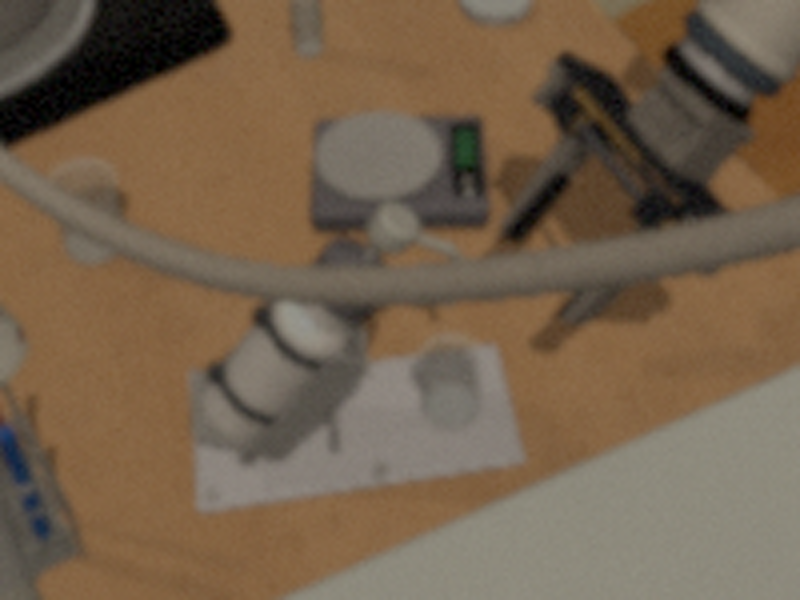

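Run:
```python
from h import *
t=np.load("top.npz");s=np.load("scene.npz")
def tri(pt,ps):
    o,d=ray(t['K'],t['T'],pt);o2,d2=ray(s['K'],s['T'],ps)
    l=np.linalg.lstsq(np.stack([d,-d2],1),o2-o,rcond=None)[0]; a,b=o+d*l[0],o2+d2*l[1]; return a.round(4),b.round(4)
print("pump_top",tri((150+296.5/5-.4,90+312/5-.4),(130+397.5/4-.4,150+226.5/4-.4)))
print("bk base top",onz(t['K'],t['T'],(150+325/5-.4,90+452/5-.4),.005),"scene",onz(s['K'],s['T'],(130+450/4-.4,150+408/4-.4),.005))
c=R.from_euler('z',-1.7,degrees=True).as_matrix()
# expected pump top at stand x ~ 36?
w=np.load("w11.npz");crop(w['img'],190,0,370,250,3,"pics/w11c.png")
print(onz(w['K'],w['T'],(261,206),.005))
```

```text
pump_top (array([0.6369, 0.1058, 0.2093]), array([0.6365, 0.106 , 0.2092]))
bk base top [0.601586   0.10463295 0.005     ] scene [0.60277898 0.10641156 0.005     ]
[0.60163932 0.10669753 0.005     ]
```

View pics/w11c.png

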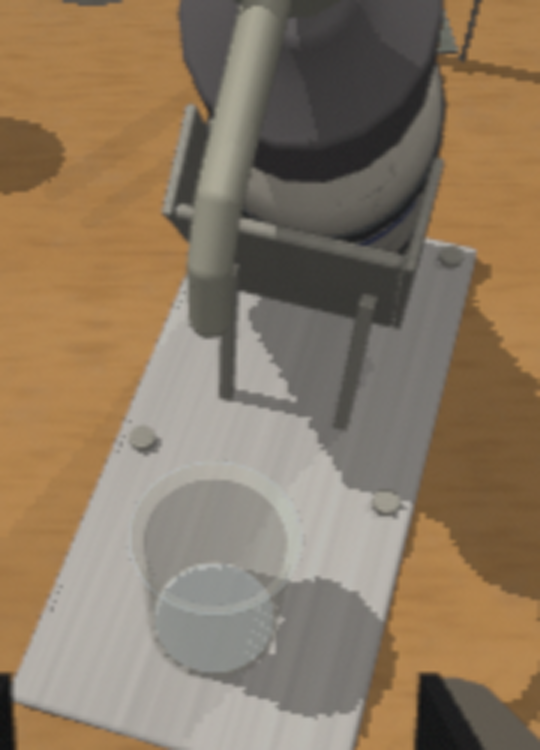

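Run:
```python
from kin import *; from h import *
V=full(fit().x);F=np.diag([1,-1,-1.]);s=read_state();print(fk(s['q'],V)[0]-s['eef_pos'])
Rp=ori(35,-1.7)@F; pt=np.array([.637,.106,.211])
mid=[.52,.08,.28]
A=[pose([.52,.08,.20],ori(38,40)@F),pose(mid,ori(18,40)@F),pose(pt-.06*Rp[:,0]-[.03,0,0],ori(18,0)@F),pose(pt-.05*Rp[:,0],Rp),pose(pt+.016*Rp[:,0],Rp)]
track(tool(),s['q'],A,V)
print()
A=[pose([.52,.08,.22],ori(35,45)@F),pose([.55,.09,.30],ori(22,20)@F),pose(pt-.05*Rp[:,0],Rp),pose(pt+.016*Rp[:,0],Rp)]
track(tool(),s['q'],A,V)
```

```text
[ 0.00065087 -0.00067087  0.00111913]
[-0.19  0.06  2.26  0.99  0.61 -0.09] maxerr 0.0
[ 0.02 -0.    1.96  0.24  0.95  0.77] maxerr 0.0
[ 0.23  0.08  1.92 -0.09  0.84  1.85] maxerr 0.0
[ 0.28  0.05  2.09 -0.41  0.45  2.2 ] maxerr 0.0
[ 0.25  0.19  2.07 -0.52  0.33  2.3 ] maxerr 0.0

[-0.18  0.04  2.19  0.81  0.71  0.03] maxerr 0.0
[ 0.1  -0.03  1.96  0.12  0.84  1.26] maxerr 0.0
[ 0.28  0.05  2.09 -0.41  0.45  2.2 ] maxerr 0.0
[ 0.25  0.19  2.07 -0.52  0.33  2.3 ] maxerr 0.0
```

Run:
```python
from h import *
F=np.diag([1,-1,-1.])
Rp=ori(35,-1.7)@F; pt=np.array([.637,.106,.211])
plan([pose([.52,.08,.22],ori(35,45)@F),pose([.55,.09,.30],ori(22,20)@F)],mm=30,deg=5,nr=(0,2))
```

```text
[[-13.0, 1.0, -8.0, -0.06, -0.02, -0.05], [-26.0, 2.0, -16.0, -0.11, -0.04, -0.1], [-38.0, 3.0, -24.0, -0.17, -0.05, -0.14], [-51.0, 3.0, -33.0, -0.23, -0.07, -0.19], [-64.0, 4.0, -41.0, -0.29, -0.09, -0.24]]
[[-14.0, -0.0, -7.0, -0.06, -0.02, -0.05], [-27.0, -0.0, -13.0, -0.11, -0.04, -0.09]]
 -> at [0.52   0.0797 0.2198]
[[-8.0, 2.0, -12.0, 0.06, -0.04, 0.03], [-17.0, 5.0, -23.0, 0.13, -0.07, 0.07], [-25.0, 7.0, -35.0, 0.19, -0.11, 0.1], [-33.0, 9.0, -46.0, 0.26, -0.15, 0.14], [-41.0, 12.0, -58.0, 0.32, -0.18, 0.17]]
[[-10.0, 0.0, -10.0, 0.06, -0.04, 0.03]]
 -> at [0.5502 0.0904 0.2998]
```

>>> arm_command:
  plan:
    - [[-13,1,-8,-0.06,-0.02,-0.05],[-26,2,-16,-0.11,-0.04,-0.1],[-38,3,-24,-0.17,-0.05,-0.14],[-51,3,-33,-0.23,-0.07,-0.19],[-64,4,-41,-0.29,-0.09,-0.24]]
  hand: 0

```text
clock: 11.82
eef_pos: [0.5414, 0.1028, 0.1601]
tool_rot: [0.076, 0.897, 0.197, -0.389]
contact_force: [0.5, 0.2, 0.5]
grip_width: 0.0464
```

>>> arm_command:
  plan:
    - [[-14,0,-7,-0.06,-0.02,-0.05],[-27,0,-13,-0.11,-0.04,-0.09]]

```text
clock: 11.98
eef_pos: [0.5392, 0.1039, 0.1803]
tool_rot: [0.096, 0.885, 0.237, -0.389]
contact_force: [0.5, 0.8, 0.2]
grip_width: 0.0334
```

Run:
```python
from h import *
F=np.diag([1,-1,-1.])
print(tool().round(3),read_state()['q'].round(3))
plan([pose([.55,.09,.30],ori(22,20)@F)],mm=30,deg=5,nr=(0,2))
```

```text
[[ 0.584  0.495 -0.643  0.539]
 [ 0.345 -0.869 -0.355  0.104]
 [-0.735 -0.014 -0.678  0.18 ]
 [ 0.     0.     0.     1.   ]] [-0.065  0.097  2.342  1.447  0.395 -0.31 ]
[[-17.0, 3.0, -17.0, 0.03, -0.07, 0.02], [-35.0, 6.0, -33.0, 0.05, -0.14, 0.04], [-52.0, 9.0, -50.0, 0.08, -0.22, 0.06], [-69.0, 13.0, -67.0, 0.11, -0.29, 0.08], [-86.0, 16.0, -83.0, 0.14, -0.36, 0.1]]
 -> at [0.5502 0.0898 0.2996]
```

>>> arm_command:
  plan:
    - [[-17,3,-17,0.03,-0.07,0.02],[-35,6,-33,0.05,-0.14,0.04],[-52,9,-50,0.08,-0.22,0.06],[-69,13,-67,0.11,-0.29,0.08],[-86,16,-83,0.14,-0.36,0.1]]

```text
clock: 12.4
eef_pos: [0.5417, 0.1163, 0.2353]
tool_rot: [0.087, 0.855, 0.228, -0.458]
contact_force: [-0.2, 1.6, -0.7]
grip_width: 0.0013
```

Run:
```python
from h import *
F=np.diag([1,-1,-1.])
print(tool().round(3),read_state()['q'].round(3))
Rp=ori(35,-1.7)@F; pt=np.array([.637,.106,.212])
plan([pose(pt-.05*Rp[:,0],Rp)],mm=30,deg=5,nr=(0,2))
img,K,T=cam("wrist"); cv2.imwrite("pics/w12.png",img); np.savez("w12.npz",K=K,T=T,img=img);print(proj(K,T,[pt]))
```

```text
[[ 0.476  0.47  -0.744  0.542]
 [ 0.311 -0.881 -0.357  0.116]
 [-0.823 -0.061 -0.565  0.235]
 [ 0.     0.     0.     1.   ]] [ 9.000e-03 -2.000e-03  2.182e+00  6.540e-01  5.280e-01  6.090e-01]
[[2.0, 6.0, -9.0, 0.07, 0.0, 0.06], [5.0, 13.0, -19.0, 0.13, 0.01, 0.11], [7.0, 19.0, -28.0, 0.2, 0.01, 0.17], [9.0, 26.0, -37.0, 0.26, 0.02, 0.23], [12.0, 32.0, -47.0, 0.33, 0.02, 0.29]]
[[4.0, 2.0, -11.0, 0.06, 0.0, 0.05]]
 -> at [0.6088 0.1073 0.253 ]
[[338.10472887 134.68378353]]
```

View pics/w12.png

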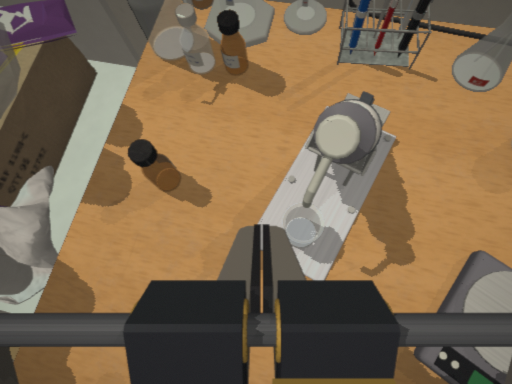

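Run:
```python
from h import *
F=np.diag([1,-1,-1.])
Rp=ori(35,-1.7)@F; pt=np.array([.637,.106,.212])
plan([pose([.56,.108,.28],ori(25,12)@F),pose(pt-.05*Rp[:,0],Rp)],mm=25,deg=3.8,nr=(0,2))
```

```text
[[-6.0, 2.0, -6.0, 0.04, -0.03, 0.04], [-11.0, 5.0, -13.0, 0.08, -0.06, 0.08], [-17.0, 7.0, -19.0, 0.13, -0.09, 0.11], [-23.0, 9.0, -25.0, 0.17, -0.13, 0.15], [-28.0, 11.0, -31.0, 0.21, -0.16, 0.19]]
 -> at [0.5597 0.1083 0.2796]
[[9.0, 2.0, -6.0, 0.04, 0.04, 0.02], [18.0, 5.0, -13.0, 0.08, 0.07, 0.05], [26.0, 7.0, -19.0, 0.12, 0.11, 0.07], [35.0, 9.0, -25.0, 0.17, 0.14, 0.09], [44.0, 11.0, -32.0, 0.21, 0.18, 0.12]]
 -> at [0.6085 0.1073 0.2531]
```

>>> arm_command:
  plan:
    - [[-6,2,-6,0.04,-0.03,0.04],[-11,5,-13,0.08,-0.06,0.08],[-17,7,-19,0.13,-0.09,0.11],[-23,9,-25,0.17,-0.13,0.15],[-28,11,-31,0.21,-0.16,0.19]]

```text
clock: 12.87
eef_pos: [0.556, 0.1095, 0.2745]
tool_rot: [0.058, 0.838, 0.092, -0.535]
contact_force: [0.0, -0.1, -0.4]
grip_width: 0.0006
```

>>> arm_command:
  plan:
    - [[9,2,-6,0.04,0.04,0.02],[18,5,-13,0.08,0.07,0.05],[26,7,-19,0.12,0.11,0.07],[35,9,-25,0.17,0.14,0.09],[44,11,-32,0.21,0.18,0.12]]

```text
clock: 13.28
eef_pos: [0.6039, 0.109, 0.2477]
tool_rot: [-0.006, 0.887, -0.007, -0.461]
contact_force: [-0.1, -2.0, 0.6]
grip_width: 0.0001
```

Run:
```python
from h import *
F=np.diag([1,-1,-1.])
print(tool().round(3),read_state()['q'].round(3))
Rp=ori(35,-1.7)@F; pt=np.array([.637,.106,.212])
plan([pose(pt-.035*Rp[:,0],Rp)],mm=15,deg=3.8,nr=(0,2))
img,K,T=cam("wrist"); cv2.imwrite("pics/w13.png",img); np.savez("w13.npz",K=K,T=T,img=img);print(proj(K,T,[pt]))
```

```text
[[ 0.574 -0.018 -0.818  0.604]
 [-0.008 -1.     0.017  0.109]
 [-0.819 -0.003 -0.574  0.248]
 [ 0.     0.     0.     1.   ]] [ 0.271  0.055  2.095 -0.397  0.429  2.176]
[[7.0, 1.0, -3.0, 0.0, -0.0, 0.0], [13.0, 2.0, -7.0, 0.01, -0.0, 0.01]]
 -> at [0.617  0.1068 0.2411]
[[264.6169161  202.45295131]]
```

View pics/w13.png

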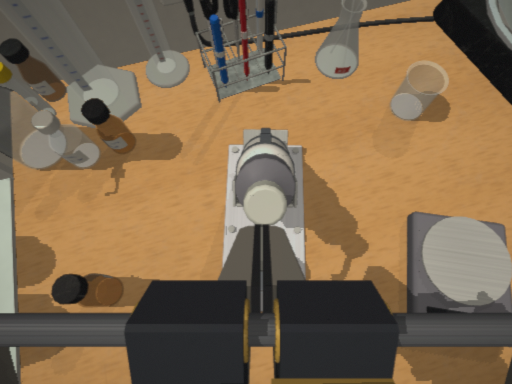

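>>> arm_command:
  plan:
    - [[7,1,-3,0,0,0],[13,2,-7,0.01,0,0.01],[18,2,-7,0.01,0,0.01],[24,2,-7,0.01,0,0.01],[29,2,-7,0.01,0,0.01]]

```text
clock: 13.75
eef_pos: [0.6267, 0.1057, 0.2299]
tool_rot: [-0.007, 0.888, -0.014, -0.46]
contact_force: [-0.3, 0.2, 0.5]
grip_width: 0.0007
```

```bash
cat >> h.py <<'E'
def pst(p0=(.637,.106,.212)):
    F=np.diag([1,-1,-1.]);Rp=ori(35,-1.7)@F
    s=read_state();d=(tool()[:3,3]-np.array(p0))@Rp*1e3
    print(s['clock'],"tool rel pump_top(mm) axial,y,z",d.round(1),"axial force",round(float(-s['contact_force']@Rp[:,0]),2),s['contact_force'].round(2),"tilt err",np.degrees(np.arccos(tool()[:3,0]@Rp[:,0])).round(2))
E
python3 - <<'E'
from h import *
pst()
img,K,T=cam("wrist"); cv2.imwrite("pics/w14.png",img[100:300,130:390])
E
```

```text
13.75 tool rel pump_top(mm) axial,y,z [-20.5   0.6  -1.8] axial force 0.56 [-0.32  0.2   0.46] tilt err 0.18
```

View pics/w14.png

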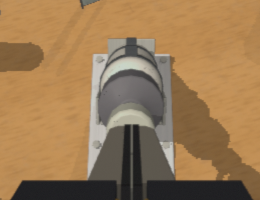

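>>> arm_command:
  plan:
    - [[4,0,1,0,0,0],[8,-0.5,2,0,0,0],[11,-0.5,2,0,0,0],[14,-0.5,2,0,0,0]]

```text
clock: 14.13
eef_pos: [0.633, 0.1062, 0.2179]
tool_rot: [-0.007, 0.888, -0.014, -0.46]
contact_force: [-0.5, 0.8, 0.5]
grip_width: 0.0008
```

```bash
python3 -c "
from h import *
pst()"
```

```text
14.1333 tool rel pump_top(mm) axial,y,z [-7.1 -0.  -0.2] axial force 0.71 [-0.53  0.8   0.48] tilt err 0.26
```

>>> arm_command:
  plan:
    - [[1.5,0,0,0,0,0],[3,0,0,0,0,0],[4.5,0,0,0,0,0],[6,0,0,0,0,0]]

```text
clock: 14.47
eef_pos: [0.6364, 0.1061, 0.2133]
tool_rot: [-0.007, 0.888, -0.014, -0.46]
contact_force: [-2.6, 0.1, 2.0]
grip_width: 0.0008
```

```bash
python3 -c "
from h import *
pst()"
```

```text
14.4667 tool rel pump_top(mm) axial,y,z [-1.4 -0.  -0.3] axial force 3.1 [-2.58  0.06  1.98] tilt err 0.27
```

>>> arm_command:
  plan:
    - [[1.5,0,0,0,0,0],[3,0,0,0,0,0],[4.5,0,0,0,0,0],[6,0,0,0,0,0]]

```text
clock: 14.8
eef_pos: [0.6399, 0.1059, 0.2083]
tool_rot: [-0.007, 0.888, -0.014, -0.46]
contact_force: [-3.7, 0.8, 3.2]
grip_width: 0.0006
```

```bash
python3 -c "
from h import *
pst()
crop(cam('scene')[0],180,170,290,260,6,'pics/s15.png')"
```

```text
14.8 tool rel pump_top(mm) axial,y,z [ 4.7 -0.  -0.3] axial force 4.76 [-3.68  0.77  3.22] tilt err 0.27
```

View pics/s15.png

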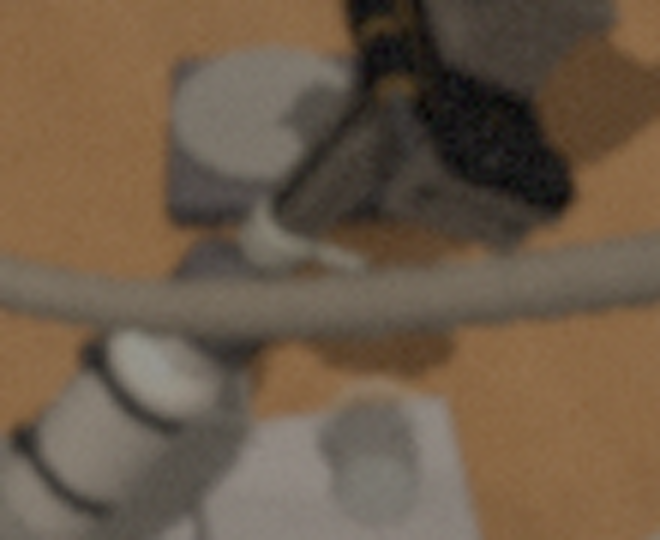

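>>> arm_command:
  plan:
    - [[1.2,0,0,0,0,0],[2.4,0,0,0,0,0],[3.6,0,0,0,0,0],[4.8,0,0,0,0,0],[5.5,0,0,0,0,0]]

```text
clock: 15.27
eef_pos: [0.6431, 0.1058, 0.2038]
tool_rot: [-0.007, 0.888, -0.014, -0.46]
contact_force: [-6.0, 0.5, 5.2]
grip_width: 0.0002
```

>>> arm_command:
  plan:
    - [[0.5,0,0,0,0,0],[1,0,0,0,0,0],[1.5,0,0,0,0,0]]

```text
clock: 15.52
eef_pos: [0.6438, 0.1058, 0.2029]
tool_rot: [-0.007, 0.888, -0.014, -0.46]
contact_force: [-16.3, 1.2, 16.7]
grip_width: 0.0002
```

```bash
python3 -c "
from h import *
pst()"
```

```text
15.5167 tool rel pump_top(mm) axial,y,z [11.4  0.  -0.3] axial force 23.06 [-16.3    1.2   16.71] tilt err 0.27
```

```bash
python3 -c "
from h import *
crop(cam('scene')[0],180,170,290,260,6,'pics/s16.png')
pst()"
```

```text
15.5667 tool rel pump_top(mm) axial,y,z [11.3  0.  -0.4] axial force 16.2 [-12.76   0.62  10.83] tilt err 0.28
```

>>> arm_command:
  plan:
    - [[-2,0,0,0,0,0],[-5,0,0,0,0,0],[-9,0,0,0,0,0],[-13,0,0,0,0,0],[-18,0,0,0,0,0]]

```text
clock: 15.98
eef_pos: [0.6335, 0.1062, 0.2175]
tool_rot: [-0.007, 0.888, -0.014, -0.46]
contact_force: [-0.1, 0.7, -0.5]
grip_width: 0.0006
```

>>> arm_command:
  plan:
    - [[-6,0,0,0,0,0],[-14,0,0,0,0,0],[-24,0,0,0,0,0],[-36,0,0,0,0,0],[-50,0,0,0,0,0]]

```text
clock: 16.4
eef_pos: [0.604, 0.1071, 0.259]
tool_rot: [-0.007, 0.888, -0.014, -0.46]
contact_force: [0.8, -0.5, 0.5]
grip_width: 0.0004
```

```bash
python3 -c "
from h import *
pst(); print(read_state()['q'].round(3))
img,K,T=cam('wrist');cv2.imwrite('pics/w17.png',img); print(proj(K,T,[[.637,.106,.212],[.6347,.106,.215]]))
a=cv2.imread('pics/s16.png'); b=cam('scene')[0][170:260,180:290]; b=cv2.resize(b,None,fx=6,fy=6,interpolation=cv2.INTER_CUBIC)
cv2.imwrite('pics/s17.png',cv2.resize(np.hstack([a,b]),(800,330)))
crop(cam('top')[0],150,90,300,202,5,'pics/t17.png')
"
```

```text
16.4 tool rel pump_top(mm) axial,y,z [-57.4  -0.1   0.1] axial force -0.1 [ 0.84 -0.53  0.48] tilt err 0.25
[ 0.276  0.04   2.083 -0.406  0.459  2.192]
[[261.15589514 207.18274388]
 [261.24937483 209.02212762]]
```

View pics/w17.png

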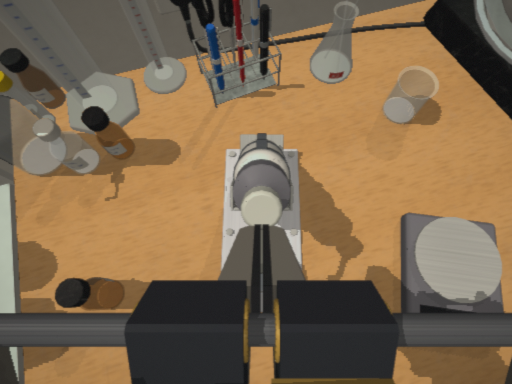

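View pics/s17.png

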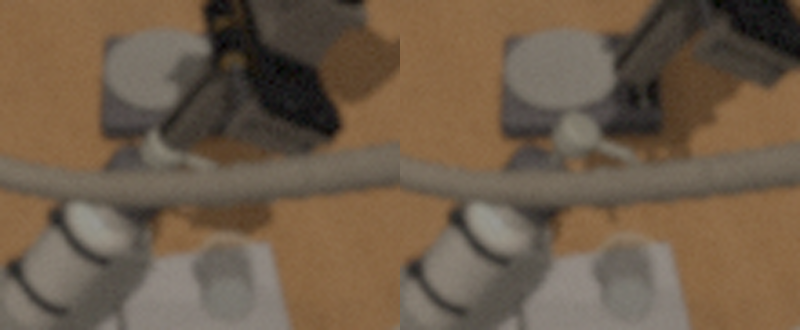

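View pics/t17.png

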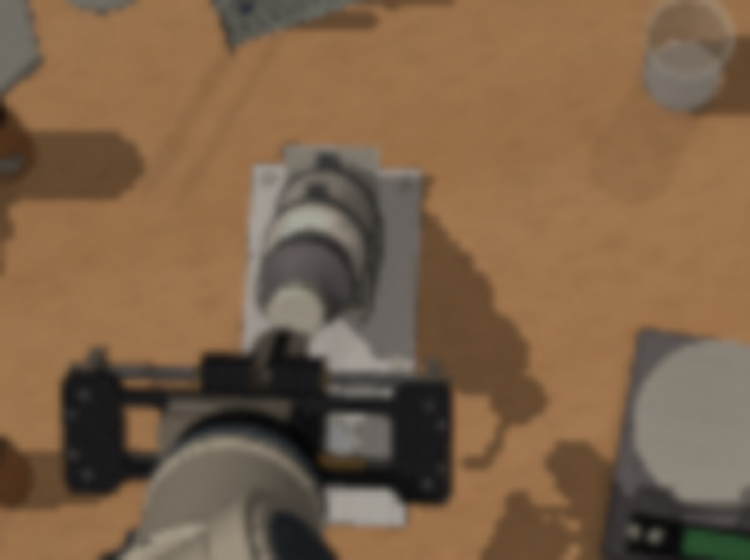

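Run:
```python
from kin import *; from h import *
V=full(fit().x);F=np.diag([1,-1,-1.]);s=read_state()
g=carry([.601,.1064,.006],20); pre=g.copy(); pre[:3,3]-=.12*g[:3,0]
A=[pose([.55,.10,.28],ori(25,15)@F),pose([.52,.08,.21],ori(36,42)@F),pre,g]
q=track(tool(),s['q'],A,V)
pan=[.612,-.142]
B=[carry([.601,.1064,.020],20),carry([.50,.07,.025],20),carry([.48,.0,.10],15),carry([.52,-.13,.12],10),carry([*pan,.075],8),carry([*pan,.039],8)]
q=track(g,q,B,V)
r=B[-1].copy();r[:3,3]-=.12*r[:3,0]; track(B[-1],q,[r],V)
plan(A[:2],mm=25,deg=3.8,nr=(0,2))
```

```text
[ 0.15 -0.04  2.03  0.07  0.71  1.41] maxerr 0.0
[-0.18  0.05  2.22  0.87  0.65  0.01] maxerr 0.0
[ 0.01  0.24  2.42  2.35  0.31 -1.07] maxerr 0.0
[ 0.08  0.54  2.29  2.72  0.44 -1.4 ] maxerr 0.0
[ 0.08  0.5   2.29  2.69  0.41 -1.36] maxerr 0.0
[-0.03  0.44  2.49  2.66  0.55 -1.44] maxerr 0.0
[-0.22  0.17  2.5   2.14  0.37 -0.98] maxerr 0.0
[-0.52  0.2   2.35  1.62  0.44 -0.61] maxerr 0.0
[-0.42  0.4   2.21  1.88  0.38 -0.78] maxerr 0.0
[-0.42  0.48  2.22  2.08  0.42 -0.99] maxerr 0.0
[-0.54  0.21  2.31  1.55  0.43 -0.53] maxerr 0.0
[[-8.0, 2.0, 5.0, -0.04, -0.03, -0.02], [-16.0, 3.0, 11.0, -0.08, -0.06, -0.05], [-24.0, 5.0, 16.0, -0.13, -0.09, -0.07], [-32.0, 6.0, 22.0, -0.17, -0.12, -0.1], [-40.0, 8.0, 27.0, -0.21, -0.15, -0.12]]
[[-7.0, -1.0, 7.0, -0.04, -0.03, -0.03]]
 -> at [0.5501 0.0998 0.28  ]
[[6.0, 1.0, 8.0, -0.05, 0.02, -0.03], [12.0, 3.0, 15.0, -0.1, 0.05, -0.06], [18.0, 4.0, 23.0, -0.15, 0.07, -0.09], [24.0, 6.0, 30.0, -0.21, 0.09, -0.12], [31.0, 7.0, 38.0, -0.26, 0.12, -0.15]]
[[5.0, 0.0, 8.0, -0.05, 0.02, -0.03], [10.0, 1.0, 17.0, -0.1, 0.04, -0.06], [15.0, 1.0, 25.0, -0.15, 0.07, -0.09]]
 -> at [0.5204 0.0802 0.2098]
```

>>> arm_command:
  plan:
    - [[-8,2,5,-0.04,-0.03,-0.02],[-16,3,11,-0.08,-0.06,-0.05],[-24,5,16,-0.13,-0.09,-0.07],[-32,6,22,-0.17,-0.12,-0.1],[-40,8,27,-0.21,-0.15,-0.12]]

```text
clock: 16.97
eef_pos: [0.5588, 0.1006, 0.275]
tool_rot: [0.058, 0.846, 0.089, -0.523]
contact_force: [-0.2, -0.4, 0.5]
grip_width: 0.0007
```

>>> arm_command:
  plan:
    - [[-7,-1,7,-0.04,-0.03,-0.03]]

```text
clock: 17.05
eef_pos: [0.5496, 0.0995, 0.2784]
tool_rot: [0.068, 0.835, 0.111, -0.535]
contact_force: [0.2, -0.4, 0.2]
grip_width: 0.0006
```

>>> arm_command:
  plan:
    - [[6,1,8,-0.05,0.02,-0.03],[12,3,15,-0.1,0.05,-0.06],[18,4,23,-0.15,0.07,-0.09],[24,6,30,-0.21,0.09,-0.12],[31,7,38,-0.26,0.12,-0.15]]
  hand: 0.85

```text
clock: 17.47
eef_pos: [0.5316, 0.0874, 0.235]
tool_rot: [0.128, 0.84, 0.242, -0.469]
contact_force: [0.0, 0.3, 0.4]
grip_width: 0.0317
```

>>> arm_command:
  plan:
    - [[5,0,8,-0.05,0.02,-0.03],[10,1,17,-0.1,0.04,-0.06],[15,1,25,-0.15,0.07,-0.09]]

```text
clock: 17.72
eef_pos: [0.5204, 0.0799, 0.2089]
tool_rot: [0.161, 0.832, 0.318, -0.425]
contact_force: [0.9, -0.3, 0.1]
grip_width: 0.0517
```

Run:
```python
from h import *
print(tool().round(3),read_state()['q'].round(3))
g=carry([.601,.1064,.006],20); pre=g.copy(); pre[:3,3]-=.12*g[:3,0]
plan([pre],mm=25,deg=3,nr=(0,2))
```

```text
[[ 0.435  0.666 -0.606  0.52 ]
 [ 0.393 -0.746 -0.538  0.08 ]
 [-0.81  -0.004 -0.586  0.209]
 [ 0.     0.     0.     1.   ]] [-0.171  0.047  2.218  0.868  0.649  0.021]
[[11.0, 1.0, 5.0, 0.04, 0.01, 0.03], [21.0, 2.0, 10.0, 0.07, 0.03, 0.06], [32.0, 3.0, 15.0, 0.11, 0.04, 0.09], [42.0, 5.0, 21.0, 0.14, 0.05, 0.12], [53.0, 6.0, 26.0, 0.18, 0.07, 0.16]]
[[10.0, 0.0, 6.0, 0.04, 0.01, 0.03], [21.0, 1.0, 11.0, 0.07, 0.02, 0.06], [31.0, 1.0, 17.0, 0.11, 0.04, 0.09]]
 -> at [0.5385 0.0842 0.1161]
```

>>> arm_command:
  plan:
    - [[11,1,5,0.04,0.01,0.03],[21,2,10,0.07,0.03,0.06],[32,3,15,0.11,0.04,0.09],[42,5,21,0.14,0.05,0.12],[53,6,26,0.18,0.07,0.16]]

```text
clock: 18.13
eef_pos: [0.5313, 0.0822, 0.1532]
tool_rot: [0.109, 0.878, 0.221, -0.411]
contact_force: [-0.2, 1.2, -0.0]
grip_width: 0.0781
```

>>> arm_command:
  plan:
    - [[10,0,6,0.04,0.01,0.03],[21,1,11,0.07,0.02,0.06],[31,1,17,0.11,0.04,0.09],[31,1,17,0.11,0.04,0.09]]

```text
clock: 18.47
eef_pos: [0.5383, 0.0867, 0.1235]
tool_rot: [0.077, 0.898, 0.17, -0.399]
contact_force: [0.1, 0.2, -0.2]
grip_width: 0.078
```

Run:
```python
from h import *
print(tool().round(3),read_state()['q'].round(3),read_state()['grip_width'])
g=carry([.601,.1064,.006],20); pre=g.copy(); pre[:3,3]-=.09*g[:3,0]
plan([pre],mm=25,deg=3,nr=(0,2))
img,K,T=cam("wrist"); cv2.imwrite("pics/w18.png",img); print(proj(K,T,[[.601,.1064,.005],[.601,.1064,.063]]))
```

```text
[[ 0.624  0.366 -0.691  0.538]
 [ 0.243 -0.931 -0.274  0.087]
 [-0.743  0.003 -0.669  0.123]
 [ 0.     0.     0.     1.   ]] [-0.007  0.214  2.41   2.183  0.306 -0.926] 0.07796212161063405
[[18.0, 1.0, 3.0, 0.01, 0.0, 0.01], [35.0, 3.0, 5.0, 0.01, 0.0, 0.02]]
 -> at [0.5578 0.0911 0.0941]
[[265.76864207 211.5263405 ]
 [266.84399769 185.70453491]]
```

View pics/w18.png

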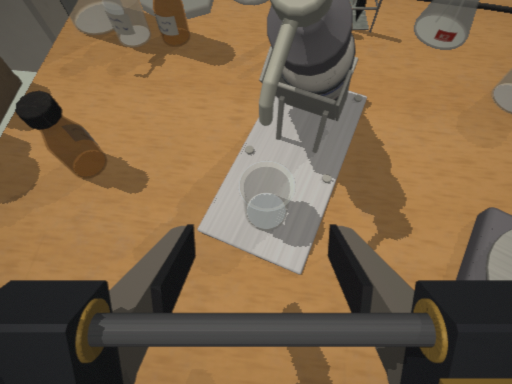

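>>> arm_command:
  plan:
    - [[18,1,3,0.01,0,0.01],[35,3,5,0.01,0,0.02],[35,3,5,0.01,0,0.02]]

```text
clock: 18.77
eef_pos: [0.5583, 0.0918, 0.0931]
tool_rot: [0.077, 0.899, 0.16, -0.4]
contact_force: [-0.6, 0.1, 1.3]
grip_width: 0.0782
```

Run:
```python
from h import *
print(tool()[:3,3].round(4),read_state()['q'].round(3))
g=carry([.601,.1064,.006],20)
plan([g],mm=18,deg=3,nr=(0,2))
```

```text
[0.5583 0.0918 0.0931] [ 0.027  0.318  2.39   2.471  0.342 -1.185]
[[18.0, 0.0, -0.0, 0.0, 0.0, 0.0], [36.0, 0.0, -0.0, 0.0, 0.0, 0.0], [53.0, 0.0, -0.0, 0.0, 0.0, 0.0], [71.0, 1.0, -0.0, 0.0, 0.0, 0.0], [89.0, 1.0, -0.0, 0.01, 0.0, 0.0]]
 -> at [0.6146 0.1109 0.0269]
```

>>> arm_command:
  plan:
    - [[18,0,0,0,0,0],[36,0,0,0,0,0],[53,0,0,0,0,0],[71,1,0,0,0,0],[89,1,0,0,0,0]]

```text
clock: 19.18
eef_pos: [0.6146, 0.1112, 0.029]
tool_rot: [0.076, 0.9, 0.161, -0.399]
contact_force: [0.7, -0.5, -0.2]
grip_width: 0.078
```

>>> arm_command:
  plan:
    - [[0,0,0,0,0,0],[0,0,0,0,0,0]]

```text
clock: 19.35
eef_pos: [0.6138, 0.1109, 0.0288]
tool_rot: [0.076, 0.899, 0.16, -0.399]
contact_force: [-0.8, 0.8, 0.3]
grip_width: 0.0781
```

Run:
```python
from h import *
print(tool()[:3,3].round(4),carry([.601,.1064,.006],20)[:3,3],read_state()['contact_force'])
img,K,T=cam("wrist"); crop(img,130,130,390,325,3,"pics/w19.png")
```

```text
[0.6138 0.1109 0.0288] [0.61442336 0.11115363 0.02710534] [-0.76350988  0.83800845  0.28990816]
```

View pics/w19.png

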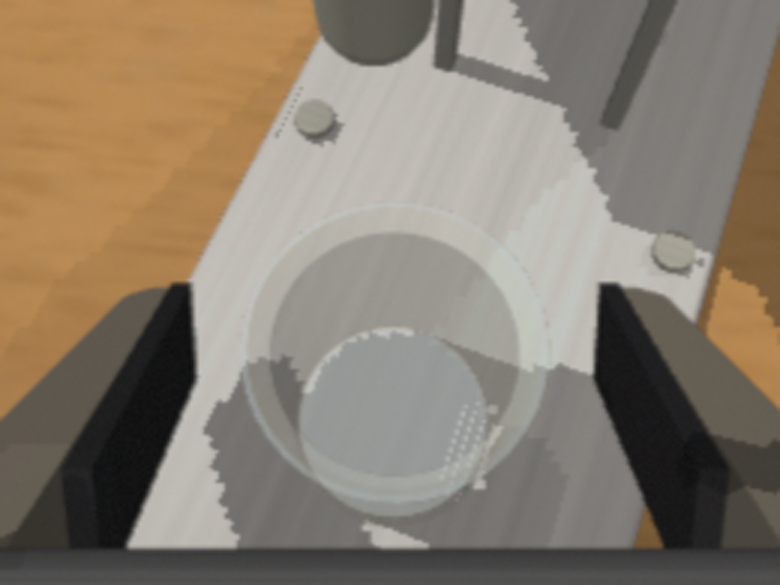

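>>> arm_command:
  plan:
    - [[0,0,0,0,0,0],[0,0,0,0,0,0],[0,0,0,0,0,0],[0,0,0,0,0,0],[0,0,0,0,0,0]]
  hand: 0.3

```text
clock: 19.82
eef_pos: [0.6144, 0.1105, 0.0295]
tool_rot: [0.077, 0.9, 0.159, -0.399]
contact_force: [0.0, 0.1, 0.5]
grip_width: 0.0471
```

>>> arm_command:
  plan:
    - [[0,0,0,0,0,0],[0,0,0,0,0,0],[0,0,0,0,0,0],[0,0,0,0,0,0]]

```text
clock: 20.15
eef_pos: [0.6147, 0.1107, 0.0294]
tool_rot: [0.077, 0.9, 0.16, -0.398]
contact_force: [-0.9, -0.4, 4.5]
grip_width: 0.044
```

Run:
```python
from h import *
t=tool(); print(read_state()['grip_width'],t[:3,3],read_state()['contact_force'])
img,K,T=cam("wrist"); np.savez("w20.npz",K=K,T=T); crop(img,130,130,390,325,3,"pics/w20.png")
np.save("t2.npy",t)
g=t[:3,3]-.019*t[:3,0];print(g, t[:3,0],proj(K,T,[[*g[:2],.005],[*g[:2],.063]]))
```

```text
0.04403642630005453 [0.6147109  0.1107024  0.02939917] [-0.9339012  -0.40979773  4.47473164]
[0.60271037 0.10640756 0.04348965] [ 0.63160672  0.22604449 -0.74160423] [[260.79849717 269.89741492]
 [261.96997998 243.69930151]]
```

View pics/w20.png

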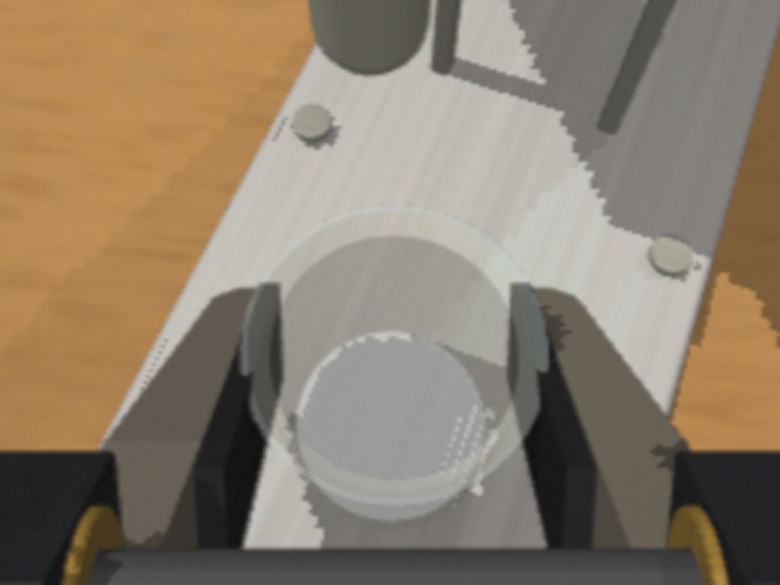

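>>> arm_command:
  plan:
    - [[0,0,0,0,0,0],[0,0,0,0,0,0]]

```text
clock: 20.37
eef_pos: [0.6146, 0.1107, 0.0293]
tool_rot: [0.077, 0.9, 0.16, -0.399]
contact_force: [-1.6, 0.7, 5.2]
grip_width: 0.0439
```

```bash
python3 - <<'E'
from h import *
t=tool(); s=read_state();print(s['grip_width'],t[:3,3],s['contact_force'],s['moment'])
np.save("tg.npy",t)
E
sed -i 's/^B0=.*/B0=np.array([.6018,.1061,.005])/' h.py
python3 - <<'E'
from h import *
plan([carry([.6018,.1061,.0075],20,20)],mm=1,nr=(1,3))
E
```

```text
0.04392833217948065 [0.61462045 0.11071086 0.02928044] [-1.59833254  0.73018453  5.23371821] [ 0.14613559 -0.17717177  0.13868211]
[[-0.6, 0.0, -0.6, -0.0, 0.0, -0.0], [-1.2, 0.0, -1.1, -0.0, 0.0, -0.0], [-1.9, 0.0, -1.7, -0.0, 0.0, -0.0]]
 -> at [0.6146 0.1107 0.0318]
```

>>> arm_command:
  plan:
    - [[-0.6,0,-0.6,0,0,0],[-1.2,0,-1.1,0,0,0],[-1.9,0,-1.7,0,0,0],[-1.9,0,-1.7,0,0,0]]

```text
clock: 20.7
eef_pos: [0.6141, 0.1105, 0.0314]
tool_rot: [0.077, 0.9, 0.159, -0.399]
contact_force: [-0.1, 0.2, -0.9]
grip_width: 0.0441
```

Run:
```python
from h import *
t=tool(); s=read_state();print(s['grip_width'],t[:3,3],s['contact_force'],s['moment'])
img,K,T=cam("wrist"); crop(img,130,130,390,325,3,"pics/w21.png")
plan([carry([.6018,.1061,.020],20,20)],mm=3,nr=(0,2))
```

```text
0.04410742235125383 [0.61414534 0.11049738 0.03141101] [-0.13898577  0.23381512 -0.92988559] [-0.11037029  0.31053855  0.033377  ]
[[-2.0, 0.0, -2.0, -0.0, 0.0, -0.0], [-4.0, 0.0, -4.0, -0.0, 0.0, -0.0], [-6.0, 0.0, -5.0, -0.0, 0.0, -0.0], [-7.0, 0.0, -7.0, -0.0, 0.0, -0.0], [-9.0, 0.0, -9.0, -0.0, 0.0, -0.0]]
 -> at [0.6148 0.1109 0.0441]
```

View pics/w21.png

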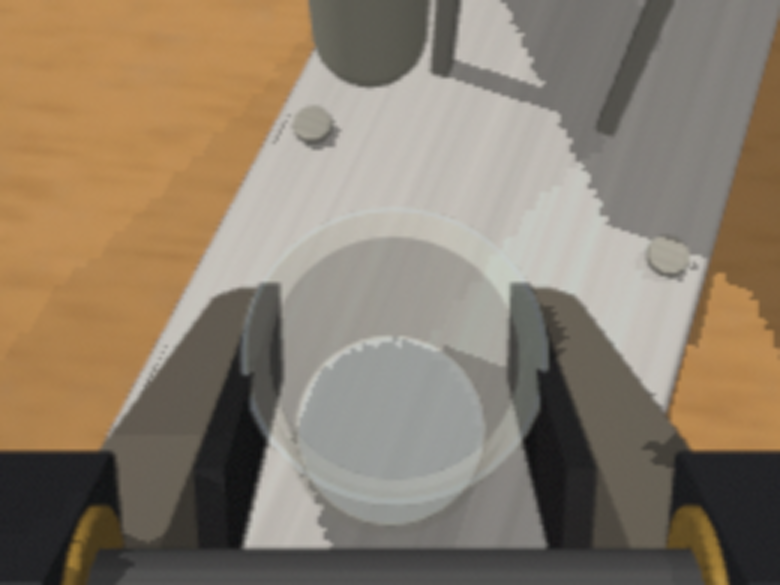

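>>> arm_command:
  plan:
    - [[-2,0,-2,0,0,0],[-4,0,-4,0,0,0],[-6,0,-5,0,0,0],[-7,0,-7,0,0,0],[-9,0,-9,0,0,0]]

```text
clock: 21.17
eef_pos: [0.615, 0.1109, 0.0446]
tool_rot: [0.077, 0.9, 0.159, -0.399]
contact_force: [-0.9, 0.7, -0.9]
grip_width: 0.0443
```

Run:
```python
from h import *
t=tool(); s=read_state();print(s['grip_width'],t[:3,3],s['contact_force'],beaker())
img,K,T=cam("wrist"); crop(img,130,130,390,325,3,"pics/w22.png")
plan([carry([.51,.07,.025],20,20),carry([.49,.0,.10],15,20),carry([.52,-.13,.12],10,20)],mm=20,deg=3,nr=(0,3))
```

```text
0.04434544071725075 [0.61502195 0.11094696 0.04455704] [-0.94296229  0.68484194 -0.91339059] [0.60218543 0.10633413 0.02028546 1.        ]
[[-14.0, 0.0, 14.0, -0.0, -0.0, -0.0], [-28.0, 1.0, 28.0, -0.0, -0.0, -0.0], [-42.0, 1.0, 43.0, -0.0, -0.0, -0.0], [-56.0, 2.0, 57.0, -0.0, -0.0, -0.0], [-70.0, 2.0, 71.0, -0.0, -0.0, -0.0]]
 -> at [0.5226 0.0745 0.0495]
[[-14.0, 10.0, -3.0, 0.011, -0.0, 0.01], [-28.0, 20.0, -6.0, 0.022, -0.0, 0.019], [-42.0, 30.0, -9.0, 0.032, -0.001, 0.029], [-56.0, 40.0, -12.0, 0.043, -0.001, 0.039], [-70.0, 51.0, -15.0, 0.054, -0.001, 0.049]]
[[-13.0, 10.0, -3.0, 0.011, -0.0, 0.009]]
 -> at [0.5031 0.0036 0.1238]
[[-3.0, 19.0, -1.0, 0.009, -0.0, 0.008], [-5.0, 39.0, -2.0, 0.018, -0.0, 0.017], [-8.0, 58.0, -4.0, 0.028, -0.0, 0.025], [-10.0, 77.0, -5.0, 0.037, -0.001, 0.034], [-13.0, 96.0, -6.0, 0.046, -0.001, 0.042]]
[[-2.0, 19.0, -2.0, 0.009, -0.0, 0.008], [-3.0, 39.0, -4.0, 0.018, -0.0, 0.017]]
 -> at [ 0.5333 -0.1279  0.1438]
```

View pics/w22.png

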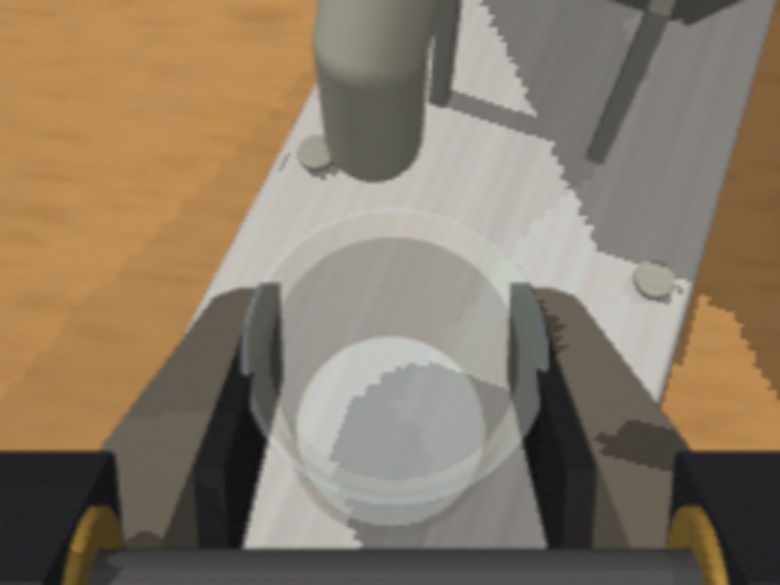

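>>> arm_command:
  plan:
    - [[-14,0,14,0,0,0],[-28,1,28,0,0,0],[-42,1,43,0,0,0],[-56,2,57,0,0,0],[-70,2,71,0,0,0]]

```text
clock: 21.63
eef_pos: [0.5215, 0.0742, 0.049]
tool_rot: [0.077, 0.9, 0.16, -0.399]
contact_force: [0.1, -0.6, -0.1]
grip_width: 0.0444
```

>>> arm_command:
  plan:
    - [[-14,10,-3,0.011,0,0.01],[-28,20,-6,0.022,0,0.019],[-42,30,-9,0.032,0,0.029],[-56,40,-12,0.043,0,0.039],[-70,51,-15,0.054,0,0.049]]

```text
clock: 22.05
eef_pos: [0.5059, 0.0142, 0.1119]
tool_rot: [0.062, 0.905, 0.126, -0.401]
contact_force: [-0.3, 0.1, -0.3]
grip_width: 0.044
```

>>> arm_command:
  plan:
    - [[-13,10,-3,0.011,0,0.009]]

```text
clock: 22.13
eef_pos: [0.5026, 0.0027, 0.1238]
tool_rot: [0.059, 0.906, 0.12, -0.401]
contact_force: [-0.1, 0.3, 0.1]
grip_width: 0.0445
```

>>> arm_command:
  plan:
    - [[-3,19,-1,0.009,0,0.008],[-5,39,-2,0.018,0,0.017],[-8,58,-4,0.028,0,0.025],[-10,77,-5,0.037,0,0.034],[-13,96,-6,0.046,0,0.042]]

```text
clock: 22.55
eef_pos: [0.5242, -0.091, 0.1381]
tool_rot: [0.047, 0.91, 0.092, -0.403]
contact_force: [-0.0, 0.5, -1.0]
grip_width: 0.044
```

>>> arm_command:
  plan:
    - [[-2,19,-2,0.009,0,0.008],[-3,39,-4,0.018,0,0.017]]

```text
clock: 22.72
eef_pos: [0.5329, -0.1289, 0.1434]
tool_rot: [0.042, 0.911, 0.08, -0.403]
contact_force: [-0.4, 0.0, -1.0]
grip_width: 0.0443
```

Run:
```python
from h import *
t=tool(); s=read_state();print(s['grip_width'],s['q'].round(3),t[:3,3],beaker())
img,K,T=cam("wrist"); cv2.imwrite("pics/w23.png",img);np.savez("w23.npz",K=K,T=T,img=img)
print(proj(K,T,[[.6122,-.142,.038]]))
crop(img,130,0,390,195,3,"pics/w23c.png")
```

```text
0.04430646293752309 [-0.526  0.196  2.349  1.594  0.444 -0.595] [ 0.53289192 -0.12889059  0.14335939] [ 0.51949675 -0.13120653  0.11906187  1.        ]
[[287.636491   197.59998529]]
```

View pics/w23.png

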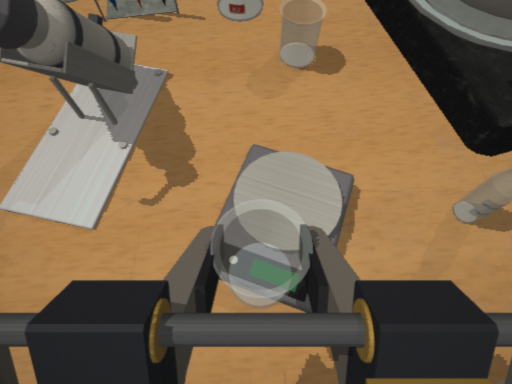

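Run:
```python
from h import *
plan([carry([.612,-.142,.060],8,20)],mm=20,deg=3,nr=(0,3))
```

```text
[[17.0, 4.0, -4.0, 0.004, -0.0, 0.003], [35.0, 8.0, -8.0, 0.008, -0.001, 0.006], [52.0, 12.0, -12.0, 0.013, -0.001, 0.01], [69.0, 16.0, -16.0, 0.017, -0.002, 0.013], [86.0, 19.0, -20.0, 0.021, -0.002, 0.016]]
[[18.0, 4.0, -5.0, 0.004, -0.001, 0.003]]
 -> at [ 0.6259 -0.1402  0.0844]
```

>>> arm_command:
  plan:
    - [[17,4,-4,0.004,0,0.003],[35,8,-8,0.008,0,0.006],[52,12,-12,0.013,0,0.01],[69,16,-16,0.017,0,0.013],[86,19,-20,0.021,0,0.016]]

```text
clock: 23.18
eef_pos: [0.6084, -0.1339, 0.0924]
tool_rot: [0.035, 0.912, 0.069, -0.404]
contact_force: [-0.2, -0.5, -0.2]
grip_width: 0.0438
```

>>> arm_command:
  plan:
    - [[9,2,-3,0,0,0],[18,4,-5,0.004,0,0.003],[18,4,-5,0.004,0,0.003]]

```text
clock: 23.43
eef_pos: [0.6248, -0.1353, 0.0823]
tool_rot: [0.034, 0.912, 0.067, -0.404]
contact_force: [-0.5, -0.4, -0.2]
grip_width: 0.0443
```

Run:
```python
from h import *
t=tool(); s=read_state();print(s['grip_width'],s['q'].round(3),t[:3,3],beaker())
img,K,T=cam("wrist"); cv2.imwrite("pics/w24.png",img)
crop(cam("scene")[0],180,120,300,240,5,"pics/s24.png")
plan([carry([.612,-.142,.0405],8,20)],mm=5,deg=3,nr=(1,3))
```

```text
0.044282317556875304 [-0.417  0.429  2.214  1.957  0.395 -0.861] [ 0.62480452 -0.13533992  0.08231667] [ 0.61132937 -0.13717214  0.05802208  1.        ]
[[3.5, 1.2, 2.8, 0.0, -0.0, 0.001], [7.1, 2.5, 5.7, 0.001, -0.0, 0.003], [10.6, 3.7, 8.5, 0.001, -0.001, 0.004], [14.2, 4.9, 11.4, 0.001, -0.001, 0.005]]
 -> at [ 0.6255 -0.1401  0.0647]
```

View pics/w24.png

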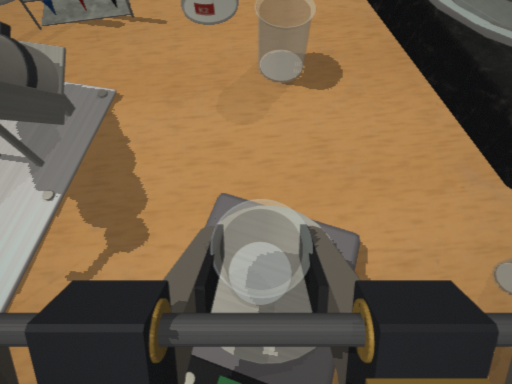

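View pics/s24.png

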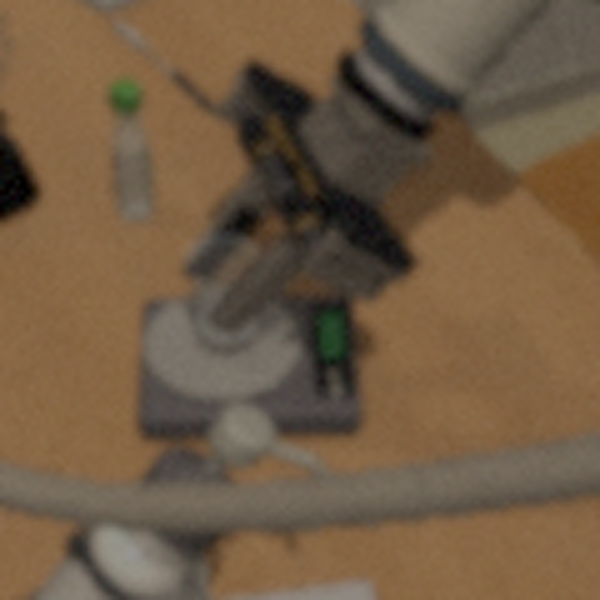

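>>> arm_command:
  plan:
    - [[2,2,1,0,0,0],[5,4,4,0,0,0],[9,5,7,0,0,0],[12,5,9.5,0,0,0],[14,5,11.5,0,0,0]]

```text
clock: 23.95
eef_pos: [0.6254, -0.1409, 0.0646]
tool_rot: [0.034, 0.912, 0.067, -0.404]
contact_force: [-0.3, -0.3, 0.3]
grip_width: 0.0443
```

Run:
```python
from h import *
t=tool(); s=read_state();print(s['grip_width'],t[:3,3],beaker(),s['contact_force'])
plan([carry([.612,-.142,.038],8,20)],mm=1,deg=3,nr=(1,3))
```

```text
0.04426676680891906 [ 0.62543848 -0.14093186  0.064571  ] [ 0.61196801 -0.14275814  0.04027337  1.        ] [-0.25132116 -0.2507245   0.26989228]
[[0.6, -0.3, 0.5, 0.0, -0.0, 0.001], [1.2, -0.5, 0.9, 0.001, -0.001, 0.003], [1.8, -0.8, 1.4, 0.001, -0.001, 0.004]]
 -> at [ 0.6255 -0.1401  0.0623]
```

>>> arm_command:
  plan:
    - [[0.5,-0.3,0.4,0,0,0],[1,-0.5,0.9,0,0,0],[1.5,-0.5,1.3,0,0,0]]

```text
clock: 24.2
eef_pos: [0.6257, -0.1401, 0.0629]
tool_rot: [0.034, 0.912, 0.067, -0.404]
contact_force: [-1.8, -0.3, 1.1]
grip_width: 0.044
```

Run:
```python
from h import *
t=tool(); s=read_state();print(s['grip_width'],t[:3,3],beaker(),s['contact_force'])
```

```text
0.043971364479438696 [ 0.62566488 -0.14013528  0.06291839] [ 0.61219982 -0.14196429  0.03861797  1.        ] [-1.78158721 -0.25843974  1.12117013]
```

One more small step until contact shows.

>>> arm_command:
  plan:
    - [[0.4,0,0.3,0,0,0],[0.6,0,0.6,0,0,0],[0.6,0,0.6,0,0,0]]

```text
clock: 24.45
eef_pos: [0.6263, -0.1401, 0.0629]
tool_rot: [0.034, 0.912, 0.067, -0.403]
contact_force: [-2.7, 0.6, 4.8]
grip_width: 0.044
```

Run:
```python
from h import *
t=tool(); s=read_state();print(s['grip_width'],t[:3,3],beaker(),s['contact_force'])
```

```text
0.044029140070490524 [ 0.62629196 -0.14009878  0.06294248] [ 0.6128725  -0.14193394  0.0386173   1.        ] [-2.70599834  0.5582266   4.78007926]
```

>>> arm_command:
  plan:
    - [[0,0,0,0,0,0],[0,0,0,0,0,0],[0,0,0,0,0,0],[0,0,0,0,0,0],[0,0,0,0,0,0]]
  hand: 0.85

```text
clock: 24.87
eef_pos: [0.6256, -0.1402, 0.062]
tool_rot: [0.034, 0.912, 0.067, -0.404]
contact_force: [0.4, 0.2, -0.8]
grip_width: 0.0754
```

Run:
```python
from h import *
s=read_state();print(s['grip_width'],tool()[:3,3],s['contact_force'])
img,K,T=cam("wrist"); crop(img,130,130,390,325,3,"pics/w25.png");print((proj(K,T,[[.612,-.142,.038],[.612,-.142,.096]])-130)*3)
```

```text
0.07541712846311457 [ 0.62562731 -0.14017092  0.06197377] [ 0.43603145  0.20008562 -0.83731502]
[[391.71537013 424.11382954]
 [394.06951255 346.26026117]]
```

View pics/w25.png

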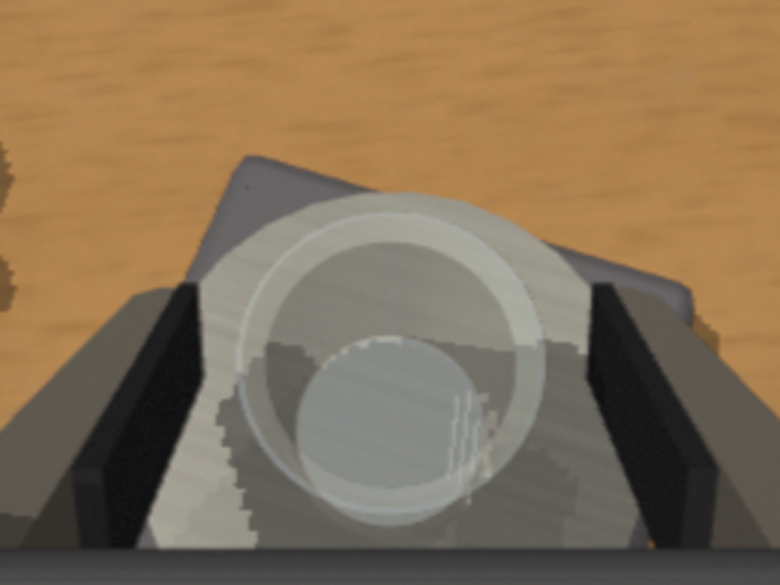

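Beaker free on the pan, base centre at crop (390,430) against the predicted (392,424). Retract along the tool axis.

>>> arm_command:
  plan:
    - [[-15,0,0,0,0,0],[-35,0,0,0,0,0],[-60,0,0,0,0,0],[-85,0,0,0,0,0],[-110,0,0,0,0,0]]

```text
clock: 25.33
eef_pos: [0.5515, -0.1505, 0.1438]
tool_rot: [0.034, 0.912, 0.067, -0.404]
contact_force: [-0.8, 0.3, 1.0]
grip_width: 0.0779
```

>>> arm_command:
  plan:
    - [[-20,0,0,0,0,0],[-45,0,-10,0,0,0],[-70,0,-20,0,0,0],[-70,0,-20,0,0,0],[-70,0,-20,0,0,0]]

```text
clock: 25.75
eef_pos: [0.521, -0.1555, 0.2106]
tool_rot: [0.035, 0.912, 0.066, -0.402]
contact_force: [-0.1, -0.2, -0.6]
grip_width: 0.0784
```

Run:
```python
from h import *
s=read_state();print(s['clock'],tool()[:3,3],s['contact_force'],np.abs(s['qvel']).max())
img,K,T=cam("wrist"); cv2.imwrite("pics/w26.png",img);np.savez("w26.npz",K=K,T=T,img=img)
P=[[.6122,-.142,.038],[.6122,-.142,.096]]
print("wrist",proj(K,T,P))
img,K,T=cam("top"); crop(img,120,90,390,260,2.9,"pics/t26.png");crop(img,260,140,330,220,8,"pics/t26c.png"); print("topcrop",(proj(K,T,P)-[260,140])*8)
img,K,T=cam("scene"); crop(img,160,120,320,280,4,"pics/s26.png"); print("scene",(proj(K,T,P)-[160,120])*4)
```

```text
25.75 [ 0.52104975 -0.15547794  0.21055874] [-0.12089023 -0.19429872 -0.6340234 ] 0.04855015367112484
wrist [[260.02052699 208.95840633]
 [260.44780374 187.15517318]]
topcrop [[268.18152024 277.66381876]
 [280.8204683  243.27957692]]
scene [[257.87442109 271.82205169]
 [255.22242541 220.85755455]]
```

View pics/w26.png

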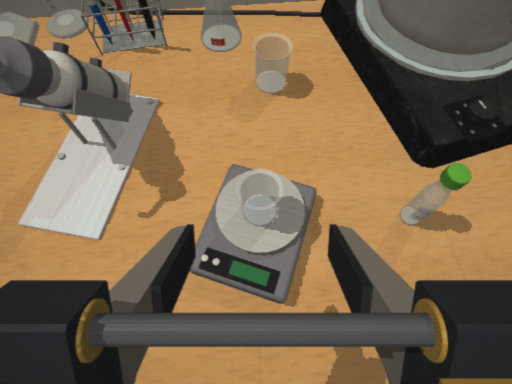

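View pics/t26.png

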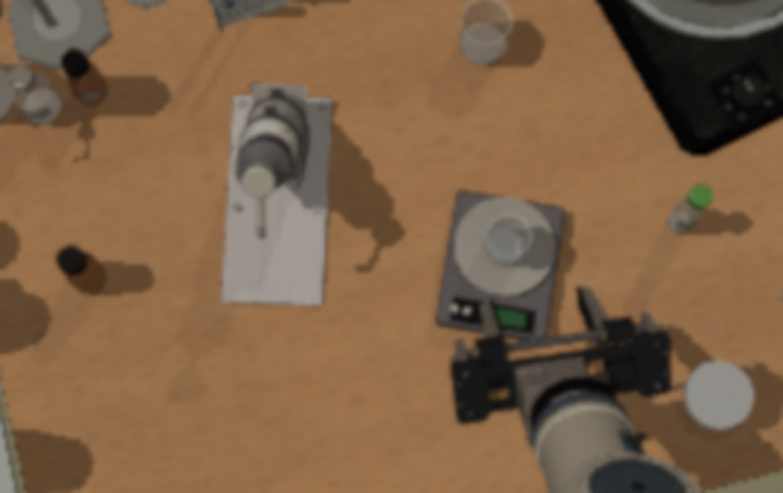

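View pics/t26c.png

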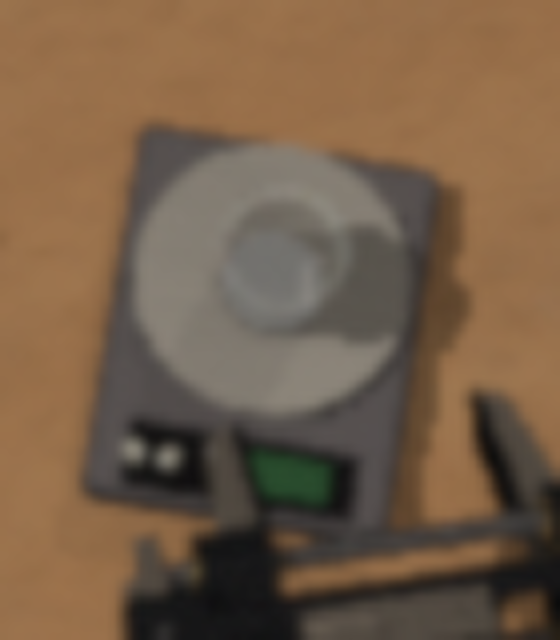

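View pics/s26.png

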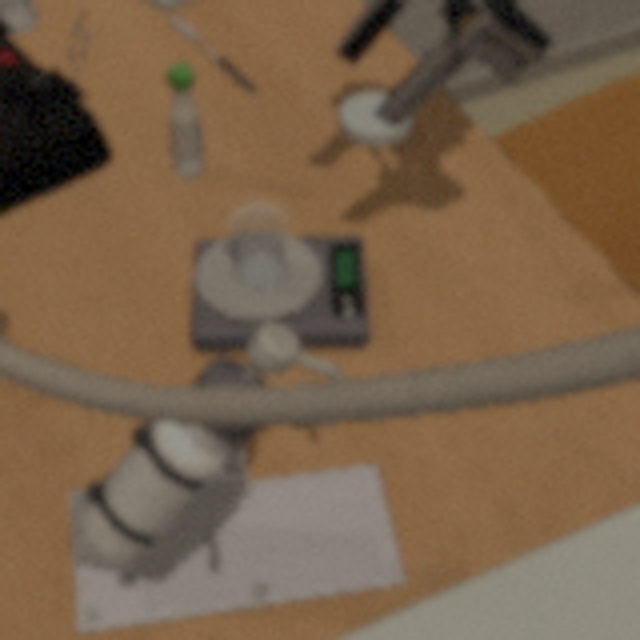

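Run:
```python
from h import *
s=read_state();print(s['clock'],np.abs(s['qvel']).max(),s['contact_force'])
print(sign_off())
```

```text
25.9 0.01449634733935731 [ 0.35448992 -0.90729056  0.56711769]
the job is handed in; nothing more can be done
None
```

The job is done and handed in at 25.9 s of the 61 s allowed.

- **Under the spout:** I took the beaker with a tilted hand, stood it on the drip point and let go. The wrist and scene views put its base within about 2 mm of the point.
- **Pump:** I pressed the head along its axis until it met the stop. The travel was about 16 mm, and the force rose from the spring's 2–7 N to about 23 N at the stop. I then backed off, and the pictures showed the head sprung back up.
- **On the scale:** I regripped the beaker, set it on the pan until light contact showed (about 5 N), let go and backed away.

**Last checks:** The beaker stands upright on the pan with its base within about 1–2 mm of the centre, in both the wrist and top views. The vial, petri dish, stoppered tube and big beaker look unmoved, and the hand touches nothing.

**What disagreed or failed:**
- The first, more distant wrist view disagreed with the top camera by about 5 mm. The closer views agreed to 2–3 mm.
- My first approach to the beaker, straight from the robot's side, was out of reach. I came in from another heading instead, and nothing was touched.
- The second grip on the beaker briefly pressed it onto the base plate with about 5 N; this went away when I lifted it.

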